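Load a long specimen holder onto the microscope stage by way of the sloped rest

TASK

The long specimen holder stands in the wooden rack, handle end up, among shorter ones: draw it out by its handle end and park it, polished specimen up, on the sloped steel rest, letting go of it there so that you can change to a grip on its two narrow side edges. Then pass it in under the objectives and lay it flat on the microscope stage, specimen up and specimen end first, snug into the corner of the right-angle guide, and let go. Never set the holder on the bench, do not touch the polished specimen or the objectives, and leave everything else as it stands.

Things in the scene. Friction and masses are not known exactly. Their poses are not given: they have to be found in the camera images.
- holder_center (a point): Middle of the long specimen holder: aluminium bar 100 long x 34 wide x 20 thick (mm), 150 to 240 g, the tallest of three bars in the rack. z axis along its length, +z to the handle end (fine grooves), -z to the specimen end; x across the thickness, +x the normal of the face with the polished specimen; y across the width. Starts upright in a rack pocket, z up.
- holder_specimen: Polished specimen in the long holder's +x face: black resin disc of 27 mm diameter with a bright metal inset, 1.5 mm proud of the face, its middle 35 mm from the specimen end. Nothing may touch it. This entry's origin is the middle of the holder's specimen end; axes as the holder.
- rack: Wooden storage block 165 x 62 x 28 mm, fixed; origin under its middle. Three pockets along its x axis at -50, 0, +50 mm, 20 mm deep (floor 8 mm above the bench), 1.5 mm play on every side. Holders stand in them with axes parallel to the rack's; every specimen faces the rack's +x.
- short_a: Shorter specimen holder in the rack, 70 mm tall, same section; origin at the middle of its foot, axes as the long one. Leave it.
- short_b: The other shorter holder in the rack, 70 mm tall. Leave it.
- rest: Sloped rest, fixed: foot plate 115 x 75 x 10 mm, steel slope 22 mm wide, 58 mm long, 50 degrees from level, falling towards its +x and ending there in a square ledge 12 mm high. The holder lies on it, specimen end on the ledge, handle end overhanging the top edge, each side overhanging by 6 mm. Origin under the foot, at mid width.
- rest_corner (a point): Inside corner between slope and ledge, at mid width, 24 mm above the bench. x axis: the level direction in which the slope falls; z up. Up the slope is (-0.643, 0, 0.766), its normal (0.766, 0, 0.643) in these axes.
- stage_axis (a point): Point on the top face of the microscope stage straight below the objective in use; 160 to 180 mm above the bench, differing from start to start (stiff, it stays). +x: across the stage, away from the side where holders are passed in; +y to the eyepieces. Plate 170 (x) x 130 (y) mm, plus a rail 8 mm high at y -61 to -49. A holder snug in the guide has its middle at (-15, 0, +10) mm.
- guide_corner (a point): Inside corner of the right-angle guide on the stage top (8 mm high, aluminium), at (+35, -17, 0) mm from stage_axis, same axes. End stop: face across x at this point, from 6 mm behind to 40 mm ahead of it in y. Side fence: face along x through this point, running back 45 mm in -x. The specimen end goes against the end stop, a narrow side against the fence.
- objective_tip (a point): Tip of the upright objective (25 mm in diameter, 237 mm above the bench), on the optical axis, 57 to 77 mm above the stage.
- nosepiece: The four objectives and their turret (76 mm in diameter, underside about 280 mm above the bench); the other three objectives are shorter and splay to the sides and to the limb, out to 45 mm from the optical axis across the stage. Not to be touched. Origin on the bench below the optical axis, axes as the stage.
- scope: The microscope, fixed. Foot 190 (x) x 310 (y) x 50 mm; limb 95 mm wide from y = -97 mm back; upper arm from 333 mm above the bench, 85 mm wide; head and eyepieces (towards +y) above 400 mm. Origin on the bench below the optical axis; axes as stage_axis.
- jar: Amber glass specimen jar, 64 mm in diameter, 85 tall. Bystander.
- oil: Small dropper bottle, 28 mm in diameter, 58 tall. Bystander.
- slidebox: Slide box 85 x 100 x 34 mm. Bystander.
- glasses: Folded spectacles standing on the bench on their lens rims, 135 long (their y axis) x 22 x 42 mm; origin under the bridge. Bystander.
- blower: Rubber dust blower, 54 mm in diameter, 95 tall. Bystander.
- tweezers: Steel tweezers lying flat, 120 mm long. Bystander.
- dish: Shallow glass dish, 90 mm in diameter, 14 tall. Bystander.
Not all that is in view belongs to the job. What is shaped like the part that bears holder_center but pink is not meant.

How it is judged:
On the way:
1. the long holder lies let go and still on the sloped rest, flat on its slope (within 7 degrees), specimen end at the ledge (its middle within 15 mm of the place for it), specimen up (contact force between holder and rest above 0.3 N and contact force between the fingers and holder below 0.1 N and angle between holder_center's own x axis and vertical between 0.75 and 1 rad and angle between holder_center's own z axis and vertical below 0.9 rad and linear speed of holder below 0.02 m/s and x of holder_center in the frame of rest_corner between -0.0395 and -0.0095 m and y of holder_center in the frame of rest_corner between -0.015 and 0.015 m), for 0.2 s.
At the end, for the whole second after the job is handed in: The long holder lies flat on the stage, specimen up and specimen end at the end stop, its middle within 3 mm of its snug place in the guide's corner along and across and 2 mm in height, turned at most 0.06 rad from the guide, let go and at rest (x of holder_center in the frame of stage_axis between -0.018 and -0.012 m and y of holder_center in the frame of stage_axis between -0.003 and 0.003 m and z of holder_center in the frame of stage_axis between 0.008 and 0.012 m and angle between holder_center's own x axis and vertical below 0.05 rad and x of holder_specimen in the frame of stage_axis above 0.02 m and angle between the z axis of holder_center and the x axis of stage_axis, either way round below 0.06 rad and contact force between the fingers and holder below 0.1 N and linear speed of holder below 0.01 m/s); the robot touches nothing.
It fails at once if the long holder is set down on the bench (its middle comes lower than it stood in the rack, 58 mm, by 5 mm) (height (world z) of holder_center below 0.053 m).
It fails at once if the polished specimen is touched (contact force between holder_specimen and anything else above 0.3 N).
It fails at once if the objectives are touched (contact force between nosepiece and anything else above 0.5 N).
It fails at once if a shorter holder is moved by more than 15 mm or tipped (distance of any of short_a, short_b from where it was at the start of the episode above 0.015 m or angle between any of short_a, short_b's own z axis and vertical above 0.3 rad).
It fails at once if a bystander is moved by more than 20 mm (distance of any of jar, oil, slidebox, glasses, blower, tweezers, dish from where it was at the start of the episode above 0.02 m).
It also fails if it takes over 67 s, if anything falls off the work surface, if the arm or the gripper's body presses on something with over 40 N, if the wrist force passes 120 N, or if a joint passes its speed limit or range.

ROBOT

A 7-joint arm with a two-finger parallel gripper is mounted at the origin on the work surface. World frame = base frame: x ahead of the robot, y to its left, z up, the work surface at z = 0. Lengths are in m, angles in rad, forces in N, time in s.
With the tool pointing down it reaches from about 0.4 to 0.875 m from the base axis. Payload 19.3 kg.
Tool frame: the origin (TCP) lies at the very end of the fingers, on their centre line; the grasp point (between the pads) lies bot.grasp_offset behind it (bot.grasp_offset is the distance from the TCP to the grasp point, in m); z points along the fingers, y is the direction in which the jaws open and shut (so a half turn about z gives the same grasp; the last joint's range is limited). The gripper opens to 85 mm and grips with 20 to 120 N. Pads are 22 mm wide; open, the fingers measure 114 mm over their backs; the gripper's body (76 mm by 85 mm) begins 54 mm behind the grasp point. The pads swing forward as they close: fully open they stand 13 mm farther back than shut.
Start: joints at [1.089, 0.521, -0.036, 1.599, 0.021, 1.021, -0.113], TCP at [0.25, -0.573, 0.231] pointing down, gripper open.
Joint ranges: [-2.91, 2.91], [-0.3, 2.13], [-1.5, 1.42], [0.17, 2.43], [-1.26, 4.41], [0.16, 1.93], [-2.52, 2.52]. Speed limits (rad/s): [1.89, 1.89, 2.39, 2.39, 3.01, 3.01, 3.01].

INTERFACE

Orientations are given as [roll, pitch, yaw] about the fixed x, y, z axes, in that order (R = Rz(yaw) Ry(pitch) Rx(roll)).
In Python, from workcell import bot gives the robot as it stands. The module is installed in compiled form; this text tells all that it offers.
- The arm moves only by the shell command python3 -m handwheel 'ROWS' [OPENING] [FORCE]. ROWS is JSON, a list of rows, each a list of 6 numbers: the shift along the tool's x, y, z as a fraction of full scale, then the turn, a rotation vector about the tool's x, y, z as a fraction of full scale. In form: [[x, y, z, rx, ry, rz], ...]. A call has 1 to 8 rows; each row shifts and turns the commanded pose from where the row before left it, along the tool's axes as they then stand; what a row does not reach is not made up. Full scale, the value 1, is 0.025 m for a shift and 360 degrees for a turn. A row lasts 1/8 s, in which the tool goes at most 62.5 mm and 10.7 degrees, less where a joint would pass 70% of its speed; a pose out of reach is approached as far as the arm can. A call with a number of a shift or a turn outside -1 to 1 is refused whole. A call with a gripper value outside its range is refused whole. OPENING is the closure, from -1 (fully open) to 1 (shut), set as the call begins (- or left out, the last holds). The fingers move at their own pace and stop on an object; FORCE is the grip in N (left out, the last holds). Time passes only in rows, so rows that do not move let the fingers close. It gives the time, the measured TCP pose, the force and the opening at its end, in the units of the state.
- bot.observe(): the state, without advancing time (a new reading comes with each control period).
- bot.grab_frame(name): name is "side" or "top"; returns a dict with "pixels" (400x640x3 uint8, blue, green, red), "vertical_fov" (degrees; the focal length in pixels is half the picture's height over the tangent of half this angle, whatever the lens; pixels are square), "cx", "cy" (the principal point, pixels), "D" ([k1, k2, p1, p2, k3] as OpenCV has them; the pictures are not rectified), "R" (3x3) and "t" (3): a world point X has camera coordinates R X + t. Camera axes: x right, y down, z forward; pixel columns grow to the right and rows downward; lengths in m; the calibration is good to about 2 mm. A picture is of the moment at which its call begins. There is no depth.
- bot.job_done(): hands the job in, once; it reports no verdict.
Trained networks look in a picture, given as the dict that the camera call returned (one of the last four; its "shot" number tells which), for a name from the list of things; names that differ only in an ending like _2 or _b are one class to them, and where a whole thing is asked for, a point or a joint stands for the part that bears it (a point fixed in the world has none). Each returns a list of dicts, best first, with "score" (0 to 1); they miss things now and then, are a little off and sometimes report something else, mostly with a low value. They report only what shows in the picture. A call takes as long as a camera call. They do not tell look-alikes from the thing itself.
- bot.trace(picture, thing): "region" (400x640 bool, what is visible of it) and "point" ([column, row] in pixels, amid what is visible of it).
The state is a dict: "clock": time; "qpos": joint angles; "qd": joint speeds; "joint_efforts": joint torques, N m; "position": TCP position; "tool_rot": TCP orientation; "force": force on the tool from outside, world axes, zero at the start; "moment": the same for the moment, N m; "grip_width": finger opening in m.
Only numpy, scipy, OpenCV 4.12 (cv2) and the standard library are available. Lean on these libraries where they do the work, as an engineer would, in place of code of your own. Each camera call takes 0.05 s, during which the arm holds its last target.

## Working session

There is one attempt and no reset: what is moved stays moved. The work goes in short steps, Python scripts to look and compute and a shell command to move; the robot and the scene stay as the last step left them, time stands still between calls to the robot, and variables do not carry over. Pictures are saved under pics/ and viewed, and the job is handed in when it is done.

```bash
ls; mkdir -p pics
cat > h.py <<'E'
import numpy as np,cv2,pickle
from workcell import bot
def K(p):
    f=p["pixels"].shape[0]/2/np.tan(np.radians(p["vertical_fov"])/2)
    return np.array([[f,0,p["cx"]],[0,f,p["cy"]],[0,0,1.]])
def ray(p,uv):
    u=cv2.undistortPoints(np.array([[uv]],float),K(p),np.array(p["D"],float)).ravel()
    R=np.array(p["R"]);t=np.array(p["t"])
    d=R.T@np.array([u[0],u[1],1]);return -R.T@t,d/np.linalg.norm(d)
def atz(p,uv,z):
    c,d=ray(p,uv);return c+d*(z-c[2])/d[2]
def tri(p1,uv1,p2,uv2):
    c1,d1=ray(p1,uv1);c2,d2=ray(p2,uv2)
    A=np.stack([d1,-d2],1);s=np.linalg.lstsq(A,c2-c1,rcond=None)[0]
    a=c1+s[0]*d1;b=c2+s[1]*d2;return (a+b)/2,np.linalg.norm(a-b)
def proj(p,X):
    X=np.atleast_2d(np.array(X,float))
    return cv2.projectPoints(X,cv2.Rodrigues(np.array(p["R"],float))[0],np.array(p["t"],float),K(p),np.array(p["D"],float))[0].reshape(-1,2)
def save(p,n): pickle.dump(p,open(n,'wb'))
def load(n): return pickle.load(open(n,'rb'))
E
python3 - <<'E'
from h import *
s=bot.observe();print(s, bot.grasp_offset)
for n in("side","top"):
    p=bot.grab_frame(n);save(p,n+"0.pkl");cv2.imwrite(f"pics/{n}0.png",p["pixels"]);
    print(n,p["shot"],p["vertical_fov"],p["cx"],p["cy"],p["D"],-np.array(p["R"]).T@p["t"],np.array(p["R"]).round(3).tolist())
    for th in ["holder_center","holder_specimen","rack","short_a","rest","rest_corner","stage_axis","guide_corner","objective_tip","nosepiece","scope","jar","oil","slidebox","glasses","blower","tweezers","dish"]:
        r=bot.trace(p,th);print(th,[(round(float(q["score"]),2),np.round(q["point"],1).tolist(),int(q["region"].sum())) for q in r][:4])
E
```

```text
pics
{'clock': 0.0, 'qpos': array([ 1.08881544,  0.52201357, -0.03632462,  1.59994404,  0.02121355,
        1.02112138, -0.11281039]), 'qd': array([-9.34283098e-04,  7.12832494e-05, -1.18646969e-03,  7.16048486e-04,
       -9.53100514e-04,  4.48816974e-04, -3.26655962e-04]), 'joint_efforts': array([ 1.26919433e-03, -9.27124071e+01,  1.98055364e+00, -3.69942033e+01,
        1.78365433e-02,  8.10212310e-03, -8.65830953e-05]), 'position': array([ 0.24998922, -0.57248591,  0.23074896]), 'tool_rot': array([-3.14049546e+00,  9.07568678e-05,  4.11764090e-01]), 'force': array([0.49079391, 0.51327056, 0.25557821]), 'moment': array([0.07107877, 0.00811913, 0.06283102]), 'grip_width': 0.08530911275896975} 0.0187
side 1 52.12554222019687 319.640318597588 195.51641846836173 [0.03033075 0.         0.         0.         0.        ] [-0.02601948  0.71046278  0.73057277] [[-0.724, -0.69, -0.011], [-0.39, 0.423, -0.818], [0.569, -0.588, -0.575]]
holder_center [(0.77, [259.2, 265.5], 481), (0.68, [267.1, 243.9], 423)]
holder_specimen []
rack [(0.86, [275.9, 306.2], 1146)]
short_a [(0.98, [285.1, 299.2]
[... 1138 characters left out ...]
1)]
holder_specimen []
rack [(0.72, [249.1, 230.6], 853), (0.22, [481.3, 183.0], 17680)]
short_a []
rest [(0.69, [328.6, 201.5], 1007)]
rest_corner [(0.56, [330.6, 198.1], 1007)]
stage_axis []
guide_corner [(0.96, [451.9, 175.7], 1827)]
objective_tip [(0.49, [473.1, 173.0], 94)]
nosepiece [(0.4, [471.5, 173.7], 115)]
scope [(0.83, [482.9, 185.4], 17686), (0.27, [243.0, 207.8], 186)]
jar [(0.93, [323.2, 147.5], 491)]
oil []
slidebox [(0.9, [261.7, 151.4], 1037)]
glasses [(0.6, [455.7, 175.6], 1719), (0.47, [356.9, 251.0], 205)]
blower [(0.84, [190.0, 244.5], 309)]
tweezers [(0.54, [194.9, 186.0], 98), (0.23, [244.7, 227.5], 125)]
dish [(0.95, [360.0, 133.3], 681), (0.67, [244.6, 226.4], 105)]
```

Run:
```python
from h import *
for n,(x0,y0,x1,y1) in {"side":(180,60,500,380),"top":(170,100,570,300)}.items():
    p=load(n+"0.pkl")
    im=p["pixels"][y0:y1,x0:x1]; k=2 if n=="top" else 1.87
    im=cv2.resize(im,None,fx=k,fy=k,interpolation=cv2.INTER_CUBIC);cv2.imwrite(f"pics/{n}0c.png",im);print(im.shape)
```

```text
(598, 598, 3)
(400, 800, 3)
```

View pics/side0.png

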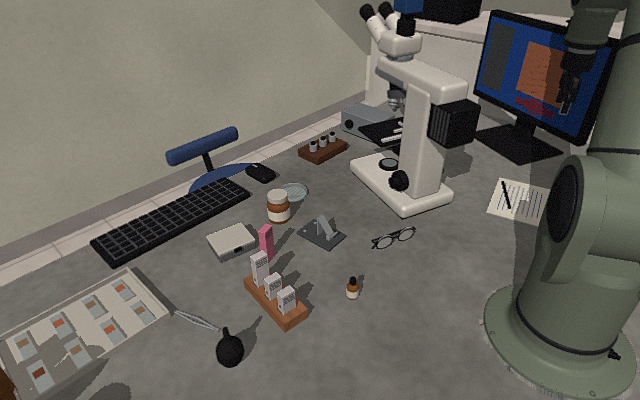

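View pics/top0.png

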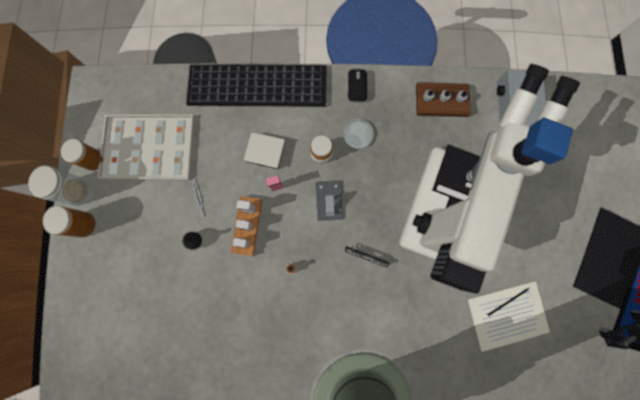

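View pics/side0c.png

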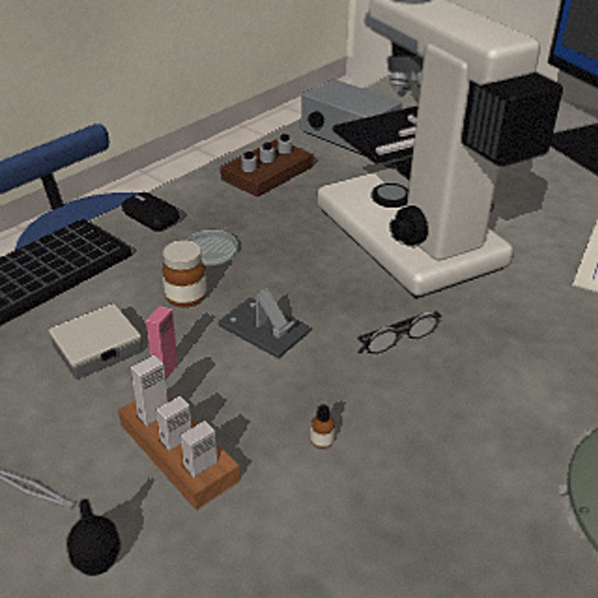

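View pics/top0c.png

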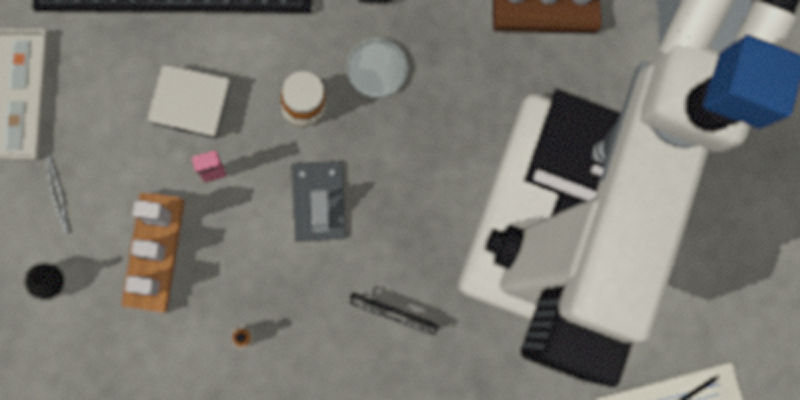

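Run:
```python
from h import *
p=load("side0.pkl");q=load("top0.pkl")
def crop(p,b,k,n):
    x0,y0,x1,y1=b;cv2.imwrite(f"pics/{n}.png",cv2.resize(p["pixels"][y0:y1,x0:x1],None,fx=k,fy=k,interpolation=cv2.INTER_CUBIC))
crop(p,(235,220,355,340),5,"z1")
crop(q,(225,165,365,265),5.5,"z2")
crop(p,(330,70,470,170),5.5,"z3")
crop(q,(400,130,520,220),6,"z4")
```

```text
(no output)
```

View pics/z1.png

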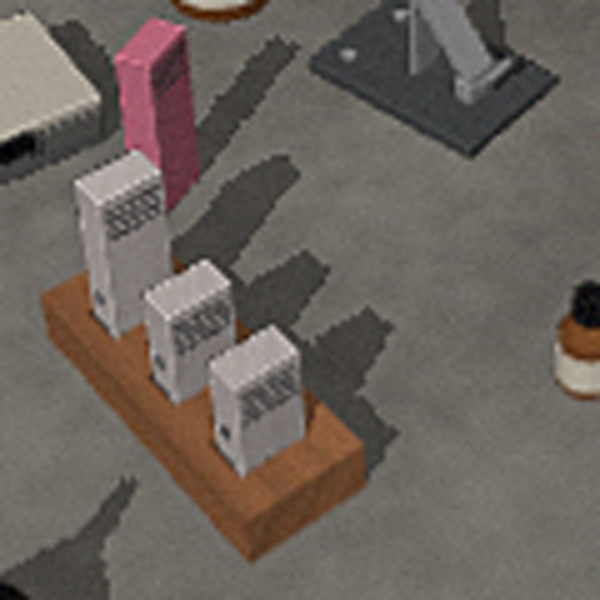

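View pics/z2.png

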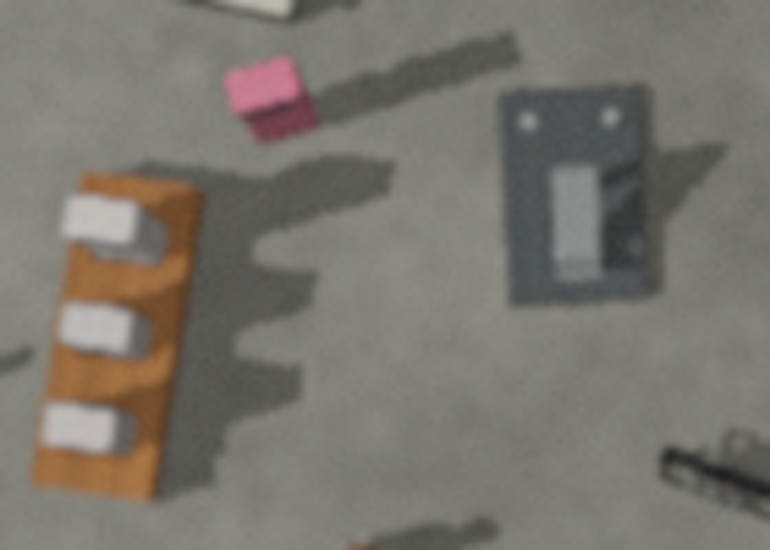

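View pics/z3.png

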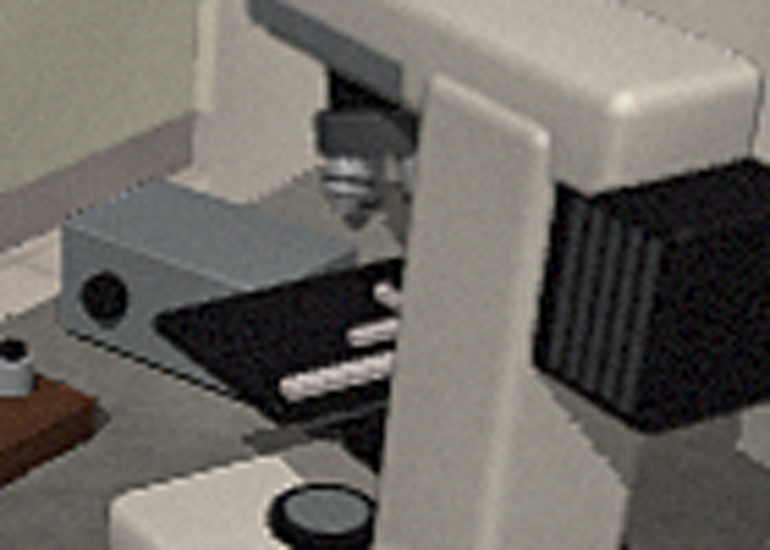

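View pics/z4.png

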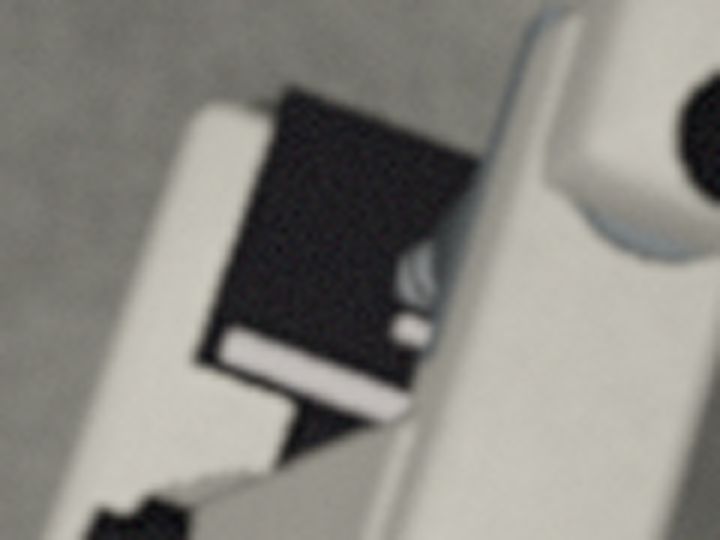

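```bash
cat >> h.py <<'E'
def crop(p,b,k,n,step=10,lines=()):
    x0,y0,x1,y1=b;im=cv2.resize(p["pixels"][y0:y1,x0:x1],None,fx=k,fy=k,interpolation=cv2.INTER_CUBIC)
    T=lambda u:(int(round((u[0]-x0+.5)*k-.5)),int(round((u[1]-y0+.5)*k-.5)))
    if step:
      for x in range(-(-x0//step)*step,x1,step):
        a=T((x,y0));cv2.line(im,(a[0],0),(a[0],im.shape[0]),(0,255,255) if x%50==0 else (0,160,160),1);cv2.putText(im,str(x),(a[0]+1,10),0,.35,(0,0,255),1)
      for y in range(-(-y0//step)*step,y1,step):
        a=T((x0,y));cv2.line(im,(0,a[1]),(im.shape[1],a[1]),(0,160,160),1);cv2.putText(im,str(y),(1,a[1]-1),0,.35,(0,0,255),1)
    for (X,Y,c) in lines:
        uv=proj(p,[X,Y]);cv2.line(im,T(uv[0]),T(uv[1]),c,1)
    cv2.imwrite(f"pics/{n}.png",im)
E
python3 - <<'E'
from h import *
p=load("side0.pkl");q=load("top0.pkl")
crop(p,(240,245,310,335),6.5,"g1")
crop(q,(226,190,266,260),8,"g2")
crop(p,(292,205,352,255),11,"g3")
crop(q,(310,175,350,225),11,"g4")
crop(p,(355,90,405,155),9,"g5")
crop(q,(428,140,482,205),9,"g6")
E
```

```text
(no output)
```

View pics/g1.png

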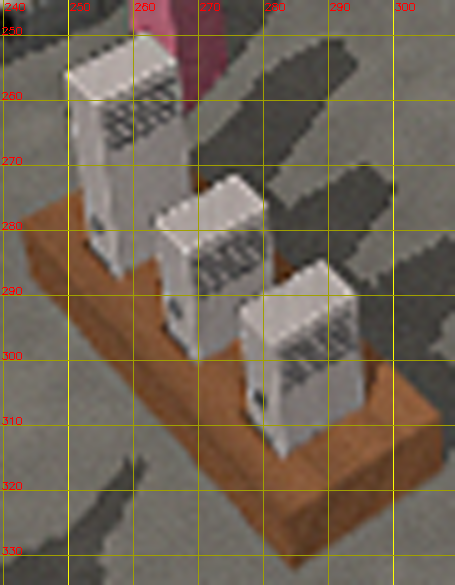

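View pics/g2.png

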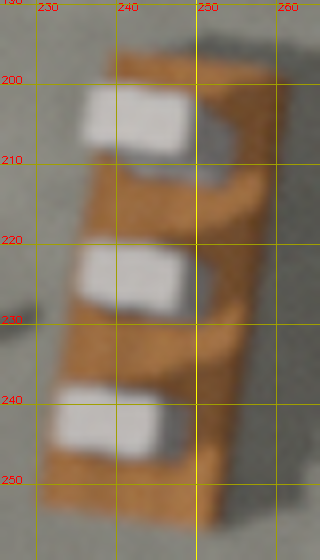

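View pics/g3.png

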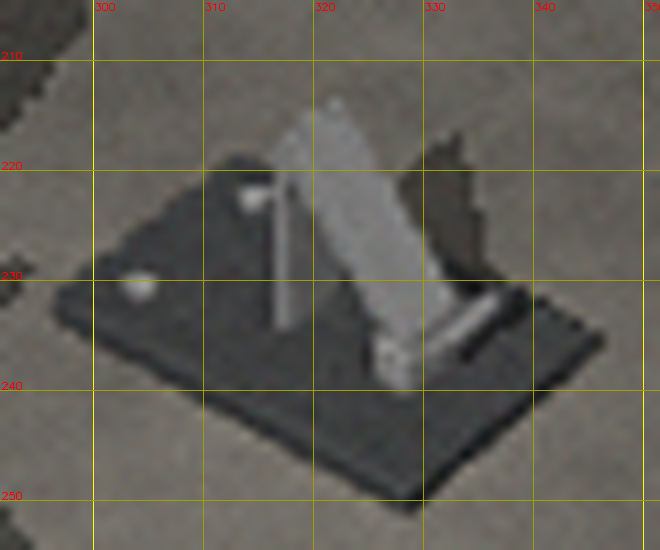

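View pics/g4.png

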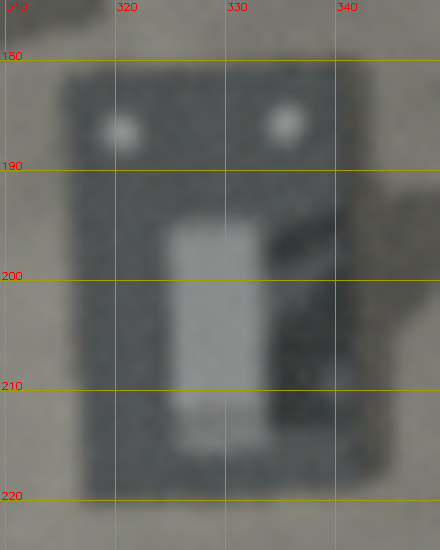

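View pics/g5.png

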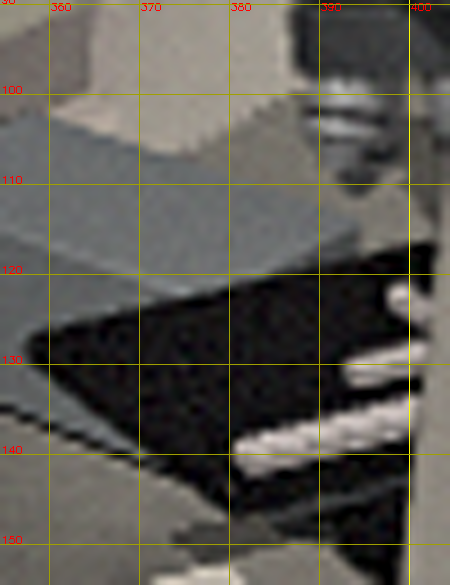

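View pics/g6.png

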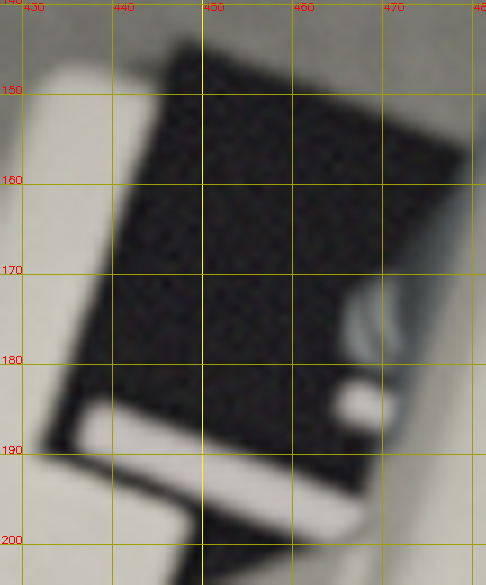

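```bash
cat > fit.py <<'E'
from h import *
from scipy.optimize import least_squares
p=load("side0.pkl");q=load("top0.pkl")
def Rz(a):c,s=np.cos(a),np.sin(a);return np.array([[c,-s,0],[s,c,0],[0,0,1]])
def fit(model,x0,S,T):
    # S,T lists of (key(local fn args), uv)
    def res(x):
        r=[]
        for P,L in((p,S),(q,T)):
            X=np.array([model(x,k) for k,_ in L]);r.append((proj(P,X)-np.array([u for _,u in L])).ravel())
        return np.concatenate(r)
    s=least_squares(res,x0,loss='soft_l1',f_scale=1.0);return s.x,res(s.x)
if __name__=="__main__":
    # rack
    def m(x,k): return np.array([x[0],x[1],0])+Rz(x[2])@np.array(k)+[0,0,x[3]]
    def hold(xc,z): return [(xc+.01,.017,z),(xc+.01,-.017,z),(xc-.01,-.017,z),(xc-.01,.017,z)]
    S=list(zip(hold(.05,.108),[(250,256),(263,250),(267.5,254.3),(255,260)]))+list(zip(hold(0,.078),[(264,278),(276,271.5),(280.5,276),(268.5,283)]))+list(zip(hold(-.05,.078),[(277,292),(289,285),(294,290),(281.5,297)]))+[((-.0825,-.031,.028),(307.5,309)),((-.0825,.031,.028),(283,323)),((.0825,.031,.028),(243,277.5))]
    T=list(zip(hold(.05,.108),[(236,200.5),(249.3,201.2),(248.5,208.5),(235.5,207)]))+list(zip(hold(0,.078),[(236.7,219.7),(248.7,221),(247.7,228.3),(235.3,226.7)]))+list(zip(hold(-.05,.078),[(233,238.3),(245.7,239.3),(244.7,246.7),(232,245)]))+[((.0825,.031,.028),(239,196)),((.0825,-.031,.028),(261.8,198)),((-.0825,-.031,.028),(252.7,255.5)),((-.0825,.031,.028),(231,252))]
    x,r=fit(m,[.36,.25,-.1,0],S,T);print("rack",x.round(4),"res",r.reshape(-1,2).round(1).tolist())
    # long holder alone
    for n,xc,i,z in(("long",0,0,.108),("b",0,4,.078)):
        h=hold(0,z);x2,r=fit(m,[.41,.25,x[2],0],[(a,b[1]) for a,b in zip(h,S[i:i+4])],[(a,b[1]) for a,b in zip(h,T[i:i+4])])
        print(n,x2.round(4),np.abs(r).max(),"pred",m(x,(.05 if n=="long" else 0,0,0)))
    # rest: origin = corner, local x fall
    def mr(x,k):
        k=np.array(k,float).copy()
        if len(k)==4: k=k[:3]+[x[4],0,0]   # foot points
        return np.array([x[0],x[1],x[3]])+Rz(x[2])@k
    u=np.array([-.643,0,.766]);nn=np.array([.766,0,.643]);y=np.array([0,1,0])*.011
    top=.058*u
    f=lambda a,b:(a*.0575,b*.0375,.01-.024,1)
    S=[(tuple(top-y),(317.3,217.3)),(tuple(top+y),(322.3,213.5)),(tuple(y*-1+.012*nn),(330.5,235.5)) if 0 else (tuple(.012*nn-y),(337,231.3)),
       (f(-1,1),(297,233)),(f(1,1),(328.5,249.5)),(f(1,-1),(346.3,235)),(f(-1,-1),(313.5,219))]
    # rest +x ~ world -x so local +y ~ world -y ; side cam at +y
    S=[(tuple(top-y),(317.3,217.3)),(tuple(top+y),(322.3,213.5)),(tuple(.012*nn+y),(337,231.3)),(tuple(.012*nn-y),(330.5,236)),
       (f(-1,-1),(297,232.5)),(f(1,-1),(328.5,249.5)),(f(1,1),(346.3,235)),(f(-1,1),(313.5,218.7))]
    T=[(tuple(top-y),(324.5,195)),(tuple(top+y),(333,195)),(tuple(.012*nn+y),(333.5,213)),(tuple(.012*nn-y),(325.8,213)),
       (f(-1,-1),(315.5,181.3)),(f(1,-1),(317.5,219.7)),(f(1,1),(343,218.5)),(f(-1,1),(341,180))]
    x,r=fit(mr,[.4,.09,np.pi,.024,0],S,T);print("rest",x.round(4),r.reshape(-1,2).round(1).tolist())
    for n,a,b in(("A",(357.3,127.7),(447,144.7)),("B",(380,146),(433,189.3)),("rail",(380.5,139),(438,184.3)),("fenceend",(392.5,130),(464.7,184)),("tip",(394,111),None),("pink",(0,0),None)):
        if b: print(n,tri(p,a,q,b))
E
python3 fit.py
```

```text
rack [ 4.845e-01  3.352e-01 -1.232e-01 -4.000e-04] res [[-0.8, -0.3], [-0.7, -1.1], [-0.3, -0.7], [-1.0, 0.6], [-1.2, 0.3], [-0.1, -0.6], [0.6, 0.0], [-0.6, 0.6], [-1.1, -0.1], [0.2, -1.0], [0.8, -0.5], [-0.1, 0.7], [-0.2, -0.5], [0.6, 1.0], [-0.4, 1.1], [1.6, -0.5], [0.7, 0.5], [0.3, 0.6], [0.8, 0.3], [0.1, -0.2], [0.2, 0.3], [0.0, 0.3], [0.2, 0.1], [0.7, -0.6], [0.2, 0.2], [-0.0, 0.2], [0.4, 0.0], [1.0, -0.2], [-0.7, 0.7], [-1.0, 0.6], [-0.8, 0.8]]
long [ 0.533   0.3297 -0.1001 -0.    ] 1.173672664678719 pred [ 5.34073254e-01  3.29059346e-01 -4.08270824e-04]
b [ 0.4843  0.3351 -0.1126 -0.    ] 1.1059648701771039 pred [ 4.84452438e-01  3.35205450e-01 -4.08270824e-04]
rest [ 0.5323  0.0961  3.2097  0.0212 -0.0328] [[-0.9, 0.4], [-0.6, 0.2], [-1.6, 0.1], [-0.3, -0.4], [-1.3, -0.9], [0.0, 0.2], [-0.4, -0.0], [-0.0, -0.3], [1.1, 0.6], [0.5, 0.2], [0.6, 0.4], [0.5, 0.8], [-0.0, 0.1], [-0.1, 0.7], [0.3, 0.6], [0.0, 0.1]]
A (array([ 0.6884933 , -0.19831567,  0.17580863]), np.float64(0.0004244113549154817))
B (array([ 0.57315163, -0.16057012,  0.16902661]), np.float64(0.000507812148762449))
rail (array([ 0.58183279, -0.16997219,  0.18491434]), np.float64(0.002641201881429094))
fenceend (array([ 0.58466801, -0.23530223,  0.18863192]), np.float64(0.0010025769843632103))
```

```bash
cat > fits.py <<'E'
from fit import *
def ms(x,k):
    if len(k)==4: return np.array([x[0],x[1],0])+[0,0,k[2]]
    return np.array([x[0],x[1],x[3]])+Rz(x[2])@np.array(k)
S=[((-.085,.065,0),(357.3,127.5)),((-.085,-.065,0),(380,145.5)),((-.01,-.017,.008),(394,129.3)),((.035,.023,.008),(398.3,121.3)),((0,0,.237,1),(394,111))]
T=[((-.085,.065,0),(447,144.5)),((-.085,-.065,0),(433,189)),((-.01,-.017,.008),(466.5,181.5)),((.085,.065,0),(479,156.3))]
x,r=fit(ms,[.6,-.26,-1.88,.17],S,T);print(x.round(4),r.reshape(-1,2).round(1).tolist())
G=(0,255,0);L=[]
def box(a,b,z0,z1,c=G):
    P=[(a[0],a[1]),(b[0],a[1]),(b[0],b[1]),(a[0],b[1])]
    for i in range(4):
        A,B=P[i],P[(i+1)%4]
        L.append((ms(x,(*A,z1)),ms(x,(*B,z1)),c)); 
box((-.085,-.065),(.085,.065),0,0);box((-.085,-.061),(.085,-.049),0,.008,(255,255,0));box((-.01,-.025),(.035,-.017),0,.008,(0,0,255));box((.035,-.023),(.043,.023),0,.008,(255,0,255))
crop(p,(345,95,410,160),9,"o1",0,L);crop(q,(425,135,490,205),9,"o2",0,L)
E
python3 fits.py
```

```text
[ 0.6039 -0.2587 -1.8837  0.1759] [[-0.9, -0.1], [1.1, -0.7], [-1.5, 0.6], [-1.8, 0.4], [-0.5, -0.5], [-0.3, -1.2], [-0.4, 1.7], [0.7, 0.3], [30.3, 8.4]]
```

View pics/o1.png

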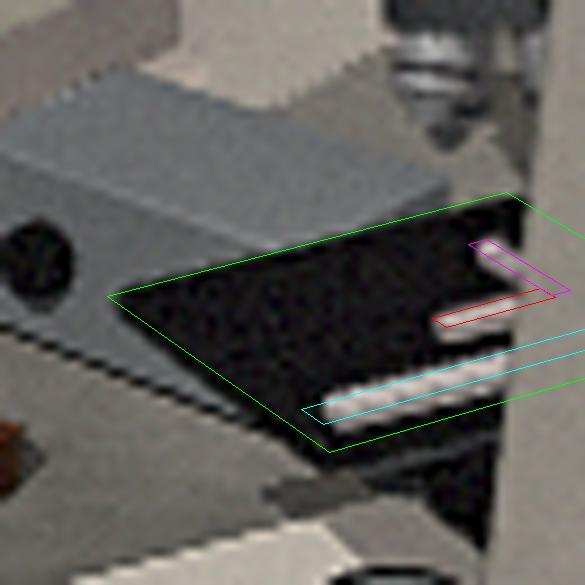

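View pics/o2.png

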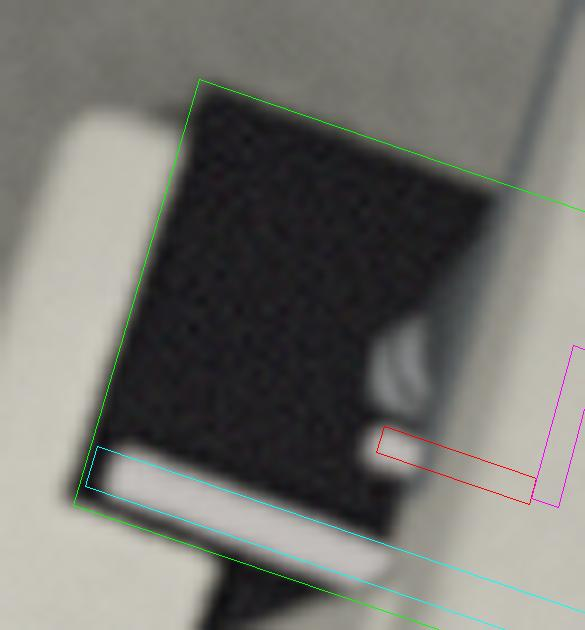

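```bash
cat > fits.py <<'E'
from fit import *
def ms(x,k):
    if len(k)==4 and k[3]==1: return np.array([x[0],x[1],0])+[0,0,k[2]]
    k=list(k)
    if len(k)==4 and k[3]==2: k[0]+=x[4]; k[1]-=x[4]*np.sign(k[1])
    if len(k)==4 and k[3]==3: k[0]=x[5]
    return np.array([x[0],x[1],x[3]])+Rz(x[2])@np.array(k[:3])
S=[((-.085,.065,0,2),(357.3,127.8)),((-.085,-.065,0,2),(380,146)),((-.01,-.017,.008),(394,129.5)),((.035,.023,.008),(398.0,122)),((0,0,.237,1),(394,111)),((0,-.049,.008,3),(381.7,138)),((0,-.061,.008,3),(380.8,140.5))]
T=[((-.085,.065,0,2),(447,144.5)),((-.085,-.065,0,2),(433,189)),((-.01,-.017,.008),(466.5,182)),((0,-.049,.008,3),(438.5,184)),((0,-.061,.008,3),(436.2,188.8))]
x,r=fit(ms,[.6,-.26,-1.88,.17,0,-.08],S,T)
if __name__=="__main__":
    print(x.round(4),r.reshape(-1,2).round(1).tolist())
    G=(0,255,0);L=[];xr=x[5];e=x[4]
    def box(a,b,z0,z1,c=G):
        P=[(a[0],a[1]),(b[0],a[1]),(b[0],b[1]),(a[0],b[1])]
        for i in range(4):
            A,B=P[i],P[(i+1)%4]
            L.append((ms(x,(*A,z1)),ms(x,(*B,z1)),c)); 
    box((-.085+e,-.065+e),(.085-e,.065-e),0,0);box((xr,-.061),(.085,-.049),0,.008,(255,255,0));box((-.01,-.025),(.035,-.017),0,.008,(0,0,255));box((.035,-.023),(.043,.023),0,.008,(255,0,255))
    crop(p,(345,95,410,160),9,"o1",0,L);crop(q,(425,135,490,205),9,"o2",0,L)
E
python3 fits.py
```

```text
[ 6.0200e-01 -2.5760e-01 -1.9246e+00  1.7650e-01  1.8000e-03 -7.5700e-02] [[0.3, -0.8], [0.1, -1.8], [-1.4, 0.5], [-0.6, -0.1], [-0.2, -0.2], [-1.9, 1.1], [1.3, 0.3], [1.2, -0.5], [-0.4, 0.3], [0.2, 0.3], [-0.4, 0.6], [0.4, 0.2]]
```

View pics/o1.png

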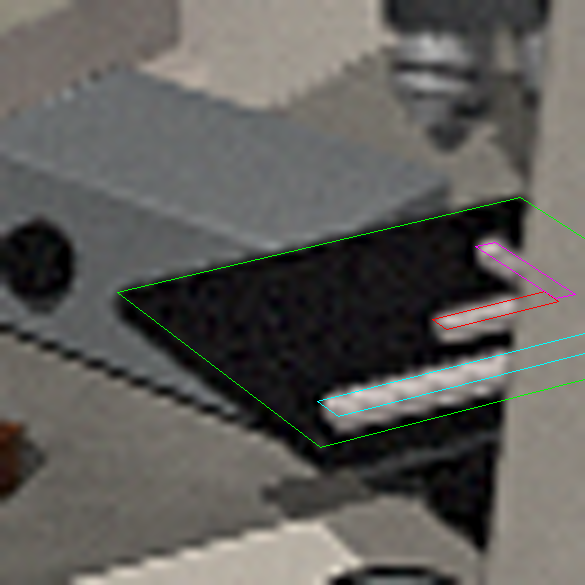

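View pics/o2.png

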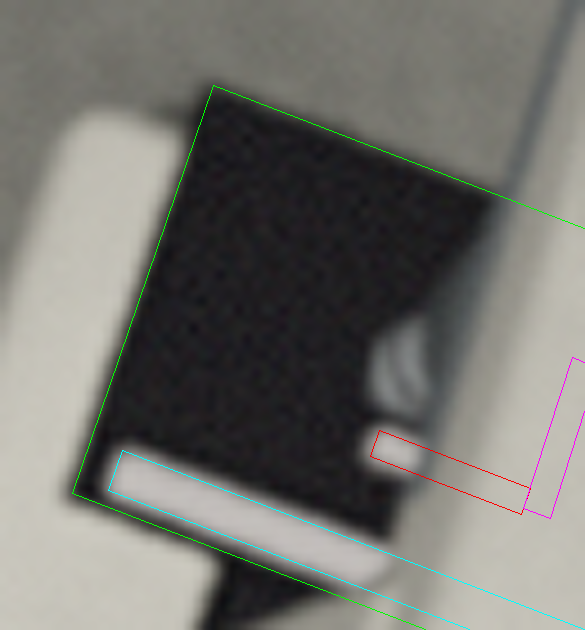

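```bash
cat > fits2.py <<'E'
import fits
from fits import *
x,r=fit(lambda a,k:ms([a[0],a[1],-1.893,a[2],a[3],a[4]],k),[.6,-.26,.17,0,-.08],S,T);print("stage",x.round(4),r.reshape(-1,2).round(1).tolist())
def mr(x,k):
    k=np.array(k,float).copy()
    if len(k)==4: k=k[:3]+[x[3],0,0]
    return np.array([x[0],x[1],.024])+Rz(x[2])@k
u=np.array([-.643,0,.766]);nn=np.array([.766,0,.643]);y=np.array([0,1,0])*.011
top=.058*u
f=lambda a,b:(a*.0575,b*.0375,.01-.024,1)
S=[(tuple(top-y),(317.3,217.3)),(tuple(top+y),(322.3,213.5)),(tuple(.012*nn+y),(337,231.3)),(tuple(.012*nn-y),(330.5,236)),
   (f(-1,-1),(297,232.5)),(f(1,-1),(328.5,249.5)),(f(1,1),(346.3,235)),(f(-1,1),(313.5,218.7))]
T=[(tuple(top-y),(324.5,194.7)),(tuple(top+y),(333,194.7)),(tuple(.012*nn+y),(333.5,213)),(tuple(.012*nn-y),(325.8,213)),
   (f(-1,-1),(315.5,181.3)),(f(1,-1),(317.5,219.7)),(f(1,1),(342.5,218.5)),(f(-1,1),(341,180))]
x,r=fit(mr,[.5,.09,np.pi,0],S,T);print("rest",x.round(4),r.reshape(-1,2).round(1).tolist())
L=[];G=(0,255,0)
def poly(P,c=G):
    P=[mr(x,k) for k in P]
    for i in range(len(P)): L.append((P[i],P[(i+1)%len(P)],c))
poly([f(-1,-1),f(1,-1),f(1,1),f(-1,1)]);poly([-y,y,top+y,top-y],(0,0,255));poly([-y,y,y+.012*nn,.012*nn-y],(255,0,255))
poly([.017/.011*y,-.017/.011*y,-.017/.011*y+.1*u,.017/.011*y+.1*u],(255,255,0))
crop(p,(285,190,355,255),9,"o3",0,L);crop(q,(305,170,350,230),9,"o4",0,L)
E
python3 fits2.py
```

```text
stage [ 0.6037 -0.2579  0.1764  0.0019 -0.0771] [[-0.1, -0.5], [0.8, -1.8], [-1.6, 0.3], [-1.5, -0.3], [-0.6, -0.4], [-1.8, 1.2], [1.5, 0.4], [0.3, -0.4], [0.2, 0.9], [0.4, -0.2], [-0.5, 0.9], [0.4, 0.5]]
rest [ 0.5314  0.0972  3.2061 -0.0327] [[-0.9, -0.1], [-0.5, -0.3], [-1.6, -0.3], [-0.3, -0.8], [-1.3, -1.4], [-0.0, -0.2], [-0.4, -0.4], [0.1, -0.8], [0.7, 1.0], [0.2, 0.6], [0.2, 0.6], [0.2, 1.0], [-0.3, 0.2], [-0.5, 0.9], [0.5, 0.9], [-0.2, 0.3]]
```

View pics/o3.png

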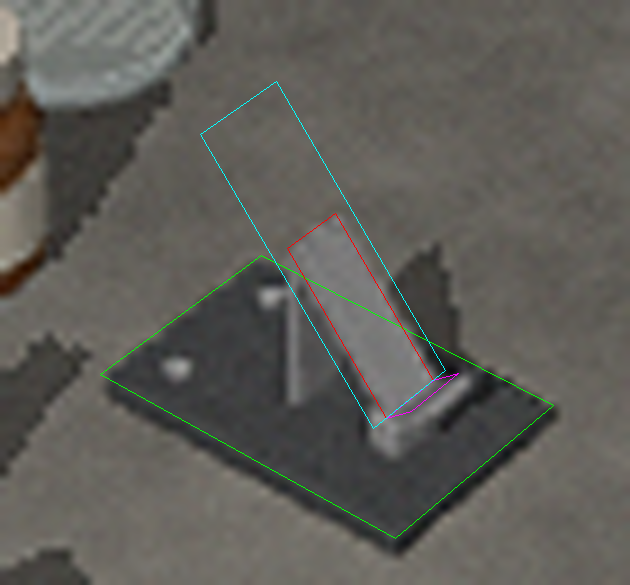

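View pics/o4.png

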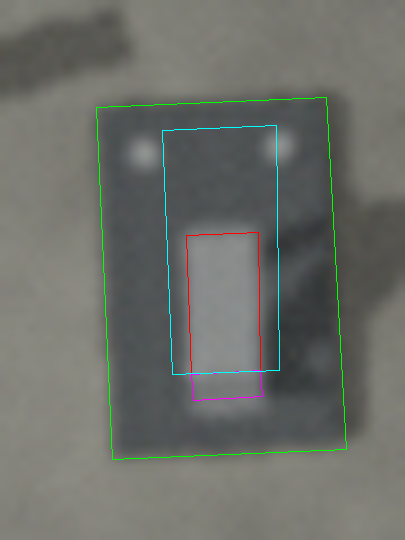

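Run:
```python
from h import *
p=load("side0.pkl");q=load("top0.pkl")
for uv in [(433,277),(478,290),(443,247)]:
    print(uv,[atz(q,uv,z).round(3).tolist() for z in(.2,.3,.35)])
for uv in [(456,150),(430,122),(472,92)]: 
    print("side",uv,[atz(p,uv,z).round(3).tolist() for z in(.2,.3,.35,.4)])
r=bot.trace(p,"short_a") if 0 else None
print("pink",tri(p,(268,228),q,(272,181)), "jar",tri(p,(277,192),q,(320,144)),"oil",atz(q,(291,268),.05), "glasses",[atz(q,u,.04).round(3) for u in((346,248),(388,262))])
```

```text
(433, 277) [[0.356, -0.148, 0.2], [0.36, -0.12, 0.3], [0.362, -0.107, 0.35]]
(478, 290) [[0.326, -0.256, 0.2], [0.333, -0.217, 0.3], [0.337, -0.198, 0.35]]
(443, 247) [[0.427, -0.173, 0.2], [0.424, -0.143, 0.3], [0.422, -0.128, 0.35]]
side (456, 150) [[0.379, -0.229, 0.2], [0.302, -0.052, 0.3], [0.264, 0.037, 0.35], [0.226, 0.125, 0.4]]
side (430, 122) [[0.521, -0.334, 0.2], [0.418, -0.137, 0.3], [0.366, -0.039, 0.35], [0.315, 0.06, 0.4]]
side (472, 92) [[0.542, -0.64, 0.2], [0.435, -0.385, 0.3], [0.381, -0.258, 0.35], [0.328, -0.131, 0.4]]
pink (array([0.59740154, 0.25233799, 0.10211471]), np.float64(0.0074129682900174335)) jar (array([0.70670281, 0.12595606, 0.09191681]), np.float64(0.004597233835591241)) oil [0.36862072 0.20094498 0.05      ] glasses [array([0.426, 0.05 , 0.04 ]), array([ 0.39 , -0.067,  0.04 ])]
```

```bash
cat > o.py <<'E'
from h import *
s=bot.observe()
import json
open('log.txt','a').write(json.dumps([s["qpos"].tolist(),list(map(float,s["position"])),list(map(float,s["tool_rot"]))])+"\n")
print("t",round(s["clock"],2),"q",s["qpos"].round(3).tolist(),"pos",np.round(s["position"],4).tolist(),"rot",np.round(s["tool_rot"],3).tolist(),"F",np.round(s["force"],1).tolist(),"w",round(s["grip_width"],4))
E
python3 o.py
python3 -m handwheel '[[0,0,-1,0,0,0],[0,0,-1,0,0,0],[0,0,-1,0,0,0],[0,0,-1,0,0,0],[0,0,-1,0,0,0],[0,0,-1,0,0,0],[0,0,-1,0,0,0],[0,0,-1,0,0,0]]'; python3 o.py
python3 -m handwheel '[[0.5,-0.8,-0.3,0,0,0],[0.5,-0.8,-0.3,0,0,0],[0.5,-0.8,-0.3,0,0,0],[0.5,-0.8,-0.3,0,0,0],[0.5,-0.8,-0.3,0,0,0],[0.5,-0.8,0,0,0,0],[0.5,-0.8,0,0,0,0],[0.5,-0.8,0,0,0,0]]'; python3 o.py
```

```text
t 1.9 q [1.089, 0.521, -0.036, 1.6, 0.021, 1.021, -0.113] pos [0.2502, -0.5728, 0.2313] rot [-3.142, 0.0, 0.412] F [0.3, -0.7, 0.4] w 0.0854
clock: 2.9
position: [0.2501, -0.5727, 0.4322]
tool_rot: [3.142, 0.0, 0.412]
force: [-0.4, 0.8, -0.2]
grip_width: 0.0854
t 2.9 q [1.079, 0.396, -0.022, 1.291, 0.009, 1.455, -0.102] pos [0.2501, -0.5727, 0.4322] rot [3.142, 0.0, 0.412] F [-0.4, 0.8, -0.2] w 0.0854
clock: 3.9
position: [0.2779, -0.3847, 0.469]
tool_rot: [3.141, 0.0, 0.412]
force: [1.3, -0.1, -0.3]
grip_width: 0.0855
t 3.9 q [0.914, 0.104, -0.106, 1.586, 0.011, 1.452, -0.351] pos [0.2779, -0.3847, 0.469] rot [3.141, 0.0, 0.412] F [1.3, -0.1, -0.3] w 0.0855
```

```bash
python3 -m handwheel '[[0.75,-0.93,-0.2,0,0,0],[0.75,-0.93,-0.2,0,0,0],[0.75,-0.93,0,0,0,0],[0.75,-0.93,0,0,0,0],[0.75,-0.93,0,0,0,0],[0.75,-0.93,0,0,0,0],[0.75,-0.93,0,0,0,0],[0.75,-0.93,0,0,0,0]]'; python3 o.py
python3 -m handwheel '[[0.75,-0.93,0,0,0,0],[0.75,-0.93,0,0,0,0],[0.75,-0.93,0,0,0,0],[0.75,-0.93,0,0,0,0],[0.75,-0.93,0,0,0,0],[0.75,-0.93,0,0,0,0],[0.75,-0.93,0,0,0,0],[0.75,-0.93,0,0,0,0]]'; python3 o.py
```

```text
clock: 4.9
position: [0.3406, -0.154, 0.4789]
tool_rot: [3.141, 0.0, 0.412]
force: [0.6, 0.0, 0.1]
grip_width: 0.0856
t 4.9 q [0.67, -0.08, -0.364, 1.748, -0.028, 1.469, -0.849] pos [0.3406, -0.154, 0.4789] rot [3.141, 0.0, 0.412] F [0.6, 0.0, 0.1] w 0.0856
clock: 5.9
position: [0.4034, 0.0762, 0.4789]
tool_rot: [3.141, 0.0, 0.412]
force: [-0.1, 0.1, 0.6]
grip_width: 0.0856
t 5.9 q [0.398, 0.006, -0.722, 1.669, 0.005, 1.468, -1.483] pos [0.4034, 0.0762, 0.4789] rot [3.141, 0.0, 0.412] F [-0.1, 0.1, 0.6] w 0.0856
```

```bash
cat > fk.py <<'E'
import numpy as np,json
from scipy.spatial.transform import Rotation as Ro
from scipy.optimize import least_squares
def fk(P,q,sg=(-1,1,-1,1,-1,1,-1)):
    c1,c7,d1,L1,L2,L3,a1,a2,a3,a4=P
    q=np.array(q)*sg
    R=Ro.from_euler('z',q[0]+c1);p=np.array([0,0,d1])+R.apply([a1,0,0])
    R=R*Ro.from_euler('y',q[1])*Ro.from_euler('z',q[2]);p=p+R.apply([a2,0,L1])
    R=R*Ro.from_euler('y',q[3]);p=p+R.apply([a3,0,0])
    R=R*Ro.from_euler('z',q[4]);p=p+R.apply([0,0,L2])
    R=R*Ro.from_euler('y',q[5]);p=p+R.apply([a4,0,0]);R=R*Ro.from_euler('z',q[6]+c7);p=p+R.apply([0,0,L3])
    return p,R
if __name__=="__main__":
    D=[json.loads(l) for l in open('log.txt')]
    best=None
    for s5 in(-1,1):
        sg=(-1,1,-1,1,s5,1,-1)
        def res(P):
            r=[]
            for q,p,e in D:
                a,R=fk(P,q,sg);r+=list(a-p)+list(.2*(Ro.from_euler('xyz',e).inv()*R).as_rotvec())
            return np.array(r+list(1e-4*np.array(P[6:])))
        for c7 in(0,np.pi/2,np.pi,-np.pi/2):
            s=least_squares(res,[-.1,c7,.3,.4,.4,.25,0,0,0,0])
            if best is None or s.cost<best[0]: best=(s.cost,s5,s.x,np.abs(res(s.x)).max())
    print(best);np.save('P.npy',np.r_[best[2],best[1]])
E
python3 fk.py
```

```text
(np.float64(0.00012623520803416258), -1, array([-9.83111183e-02,  1.47248522e+00, -3.16534020e+01,  5.21733082e-01,
        4.22245051e-01, -3.16588905e+01,  6.87518491e-02,  3.35396005e-03,
        4.75456368e-03,  6.50893636e-02]), np.float64(0.009897838886094107))
```

```bash
python3 -m handwheel '[[0,-1,0,0,0.028,0],[0,-1,0,0,0.028,0],[0,-1,0,0,0.028,0]]' >/dev/null; python3 o.py
python3 -m handwheel '[[0,-1,0,0.028,0,0],[0,-1,0,0.028,0,0],[0,-1,0,0.028,0,0]]' >/dev/null; python3 o.py
python3 -m handwheel '[[0,0,0,0,-0.028,0.028],[0,0,0,0,-0.028,0.028],[0,0,0,-0.028,-0.028,0]]'  >/dev/null; python3 o.py; python3 fk.py
```

```text
t 6.28 q [0.27, -0.288, -0.536, 1.942, -0.204, 1.063, -1.379] pos [0.3819, 0.1227, 0.4798] rot [3.124, -0.391, 0.407] F [0.9, -1.5, 0.4] w 0.0856
t 6.65 q [0.15, -0.181, -0.268, 1.957, -0.698, 1.238, -0.979] pos [0.3493, 0.19, 0.4907] rot [-2.623, -0.386, 0.411] F [-0.4, 0.7, -0.3] w 0.0854
t 7.03 q [0.08, 0.041, -0.416, 1.674, -0.38, 1.547, -1.529] pos [0.3505, 0.1876, 0.4895] rot [-2.742, 0.102, 0.367] F [0.4, 0.1, -0.8] w 0.0855
(np.float64(0.000510582695050668), -1, array([-0.09875861,  1.47640876,  0.29860364,  0.55315683,  0.38727638,
        0.30686073,  0.02833417,  0.01255718,  0.02578079,  0.00909745]), np.float64(0.01225049678943424))
```

```bash
cat > fk2.py <<'E'
import numpy as np,json
from scipy.spatial.transform import Rotation as Ro
from scipy.optimize import least_squares
sg=np.array((-1,1,-1,1,-1,1,-1))
def fk(P,q):
    off=P[:7];T=P[7:31].reshape(8,3);q=(np.array(q))*sg+off
    R=Ro.identity();p=T[0].copy()
    for i in range(7):
        R=R*Ro.from_euler('zyzyzyz'[i],q[i]);p=p+R.apply(T[i+1])
    return p,R
P0=np.zeros(31);P0[0]=-.1;P0[6]=np.pi/2-.1;T=np.zeros((8,3));T[0,2]=.3;T[3,2]=.5;T[5,2]=.4;T[7,2]=.3;P0[7:]=T.ravel()
def load():
    return [json.loads(l) for l in open('log.txt')]
def fit(reg=2e-3):
    D=load()
    def parts(P):
        A=[];B=[]
        for q,p,e in D:
            a,R=fk(P,q);A.append(a-p);B.append((Ro.from_euler('xyz',e).inv()*R).as_rotvec())
        return np.array(A),np.array(B)
    def res(P):
        A,B=parts(P);return np.r_[A.ravel(),.3*B.ravel(),reg*(P-P0)]
    s=least_squares(res,P0);A,B=parts(s.x);return s.x,A,B
if __name__=="__main__":
    P,A,B=fit();np.save('P2.npy',P);print(P[:7].round(3),P[7:].reshape(8,3).round(3).tolist());print((A*1000).round(1).tolist());print(B.round(3).tolist())
E
python3 fk2.py
```

```text
[-0.     0.     0.    -0.    -0.     0.     1.571] [[-0.0, -0.0, 0.31], [0.0, -0.011, 0.01], [0.0, -0.011, 0.015], [-0.0, -0.019, 0.515], [0.0, -0.019, 0.01], [-0.0, -0.0, 0.41], [0.0, -0.0, 0.014], [0.0, -0.0, 0.314]]
[[-0.0, -0.0, 0.0], [-0.0, -0.0, -0.0], [0.0, 0.0, -0.0], [0.0, 0.0, -0.0], [-0.0, -0.0, 0.0], [-0.0, 0.0, -0.0], [-0.0, -0.0, -0.0], [-0.0, -0.0, -0.0]]
[[0.0, 0.0, 0.0], [0.0, 0.0, 0.0], [0.0, -0.0, 0.0], [0.0, -0.0, -0.0], [0.0, -0.0, -0.0], [-0.0, -0.0, -0.0], [-0.0, 0.0, -0.0], [0.0, 0.0, -0.0]]
```

```bash
cat > poses.py <<'E'
import numpy as np
from fk2 import fk
from scipy.spatial.transform import Rotation as Ro
from scipy.optimize import least_squares
P=np.load('P2.npy')
lo=np.array([-2.91,-.3,-1.5,.17,-1.26,.16,-2.52]);hi=np.array([2.91,2.13,1.42,2.43,4.41,1.93,2.52])
def Rz(a):c,s=np.cos(a),np.sin(a);return np.array([[c,-s,0],[s,c,0],[0,0,1.]])
GO=.0187
def holderR(kind,yaw):
    if kind=="up": return Rz(yaw)
    if kind=="rest": # x=normal,z=upslope in frame yaw
        x=np.array([.766,0,.643]);z=np.array([-.643,0,.766]);return Rz(yaw)@np.stack([x,np.cross(z,x),z],1)
    if kind=="stage": # yaw = stage x yaw ; z_h=-x, x_h=up
        x=np.array([0,0,1.]);z=np.array([-1.,0,0]);return Rz(yaw)@np.stack([x,np.cross(z,x),z],1)
def toolpose(H,c,th,opt,al=.034,off=.008):
    x,y,z=H.T;b=np.cos(th)*z+np.sin(th)*x;zt=-b
    yt=-y if opt=="A" else y
    R=np.stack([np.cross(yt,zt),yt,zt],1);g=c+al*z+off*x
    return g+GO*zt,R
def ik(p,R,q0=None,n=30,seed=0,w=1e-3):
    rng=np.random.default_rng(seed);best=None
    Rt=Ro.from_matrix(R)
    for i in range(n):
        s0=rng.uniform(lo,hi) if (q0 is None or i>0) else np.array(q0)
        mid=(lo+hi)/2 if q0 is None else np.array(q0)
        def f(q):
            a,Q=fk(P,q);return np.r_[(a-p)*10,(Rt.inv()*Q).as_rotvec()*3,w*(q-mid)]
        s=least_squares(f,np.clip(s0,lo+.01,hi-.01),bounds=(lo,hi));a,Q=fk(P,s.x)
        e=np.linalg.norm(a-p)+.1*np.linalg.norm((Rt.inv()*Q).as_rotvec())
        m=np.min(np.minimum(s.x-lo,hi-s.x))
        k=(e<3e-3,m if q0 is None else -np.linalg.norm(s.x-mid),)
        if best is None or k>best[0]: best=(k,s.x,e,m)
    return best
O=np.array([.6037,-.2579,.1745]);SY=-1.893
C=np.array([.5305,.097,.024]);RY=3.204
HC=np.array([.533,.3295,.058]);HY=-.112
def rackp(th,opt,dz=0,**k): H=holderR("up",HY);return toolpose(H,HC+[0,0,dz],th,opt,**k)
def restp(th,opt,dn=0,du=0,**k):
    H=holderR("rest",RY);c=C+(.05+du)*H[:,2]+(.01+dn)*H[:,0];return toolpose(H,c,th,opt,**k)
def stagep(th,opt,d=(0,0,0),**k):
    H=holderR("stage",SY);c=O+Rz(SY)@(np.array([-.015,0,.010])+d);return toolpose(H,c,th,opt,**k)
if __name__=="__main__":
    th=np.radians(15)
    for opt in "AB":
        for n,(p,R) in dict(rack=rackp(th,opt),rackup=rackp(th,opt,.12),rest=restp(th,opt),resthi=restp(th,opt,.03,.05),stage=stagep(th,opt),stageout=stagep(th,opt,(-.13,0,.02))).items():
            b=ik(p,R);print(opt,n,p.round(3),b[0][0],b[1].round(2),"margin",round(b[3],2))
E
python3 poses.py
```

```text
A rack [0.536 0.329 0.074] True [-0.45  0.83 -0.19  1.49 -0.04  1.03 -2.25] margin 0.27
A rackup [0.536 0.329 0.194] True [-0.45  0.69 -0.19  1.42 -0.05  1.23 -2.26] margin 0.26
A rest [0.563 0.099 0.083] True [ 0.27  1.03 -0.93  1.44  0.58  1.45  0.9 ] margin 0.48
A resthi [0.572 0.1   0.141] True [ 0.26  0.97 -0.94  1.38  0.52  1.53  0.93] margin 0.4
A stage [ 0.613 -0.229  0.188] True [-0.04  1.02 -0.25  1.44  1.15  1.81  2.1 ] margin 0.12
A stageout [ 0.655 -0.105  0.208] True [-0.23  1.07 -0.19  1.23  1.03  1.93  2.18] margin 0.0
B rack [0.536 0.329 0.074] True [-0.03  1.02 -0.97  1.47  0.62  1.22  0.4 ] margin 0.53
B rackup [0.536 0.329 0.194] True [-0.02  0.87 -1.    1.4   0.49  1.38  0.45] margin 0.5
B rest [0.563 0.099 0.083] True [-0.15  0.86 -0.14  1.46  0.02  1.26 -1.79] margin 0.67
B resthi [0.572 0.1   0.141] True [-0.16  0.8  -0.13  1.41  0.01  1.36 -1.78] margin 0.57
B stage [ 0.613 -0.229  0.188] True [-0.23  1.02  0.08  1.45  0.97  1.62 -0.96] margin 0.31
B stageout [ 0.655 -0.105  0.208] True [-0.35  1.07  0.03  1.23  0.9   1.82 -0.9 ] margin 0.11
```

```bash
cat > plan.py <<'E'
from poses import *
from workcell import bot
def delta(p,R,show=True):
    s=bot.observe();R0=Ro.from_euler('xyz',s["tool_rot"]);p0=np.array(s["position"])
    rv=(R0.inv()*Ro.from_matrix(R)).as_rotvec();
    t0=R0.inv().apply(p-p0)/.025;t1=R.T@(p-p0)/.025
    print("target",p.round(4),"cur",p0.round(4)," rot frac",(rv/2/np.pi).round(4),"deg",np.degrees(rv).round(1),"nrow>=",round(np.degrees(np.linalg.norm(rv))/10.7,1))
    print(" shift now-axes",t0.round(2)," after-rot axes",t1.round(2), "mm",round(np.linalg.norm(p-p0)*1000,1))
E
python3 - <<'E'
from plan import *
th=np.radians(20)
delta(*rackp(th,"B",.12))
for k in (15,20,25,30):
  for nm,d in (("in",(0,0,0)),("out",(-.13,0,.02)),("out2",(-.18,0,.05))):
    b=ik(*stagep(np.radians(k),"B",d));print(k,nm,b[0][0],b[1].round(2),round(b[3],2))
E
```

```text
target [0.5346 0.3293 0.1944] cur [0.3505 0.1876 0.4895]  rot frac [ 0.0308 -0.0604 -0.4139] deg [  11.1  -21.7 -149. ] nrow>= 14.1
 shift now-axes [10.07  1.78 11.  ]  after-rot axes [-10.32   6.46   8.8 ] mm 375.5
15 in True [-0.23  1.02  0.08  1.45  0.97  1.62 -0.96] 0.31
15 out True [-0.35  1.07  0.03  1.23  0.9   1.82 -0.9 ] 0.11
15 out2 True [-0.38  1.08  0.01  1.13  0.9   1.92 -0.85] 0.01
20 in True [-0.2   0.98  0.05  1.46  0.95  1.57 -0.95] 0.36
20 out True [-0.32  1.03  0.01  1.25  0.87  1.77 -0.9 ] 0.16
20 out2 True [-0.36  1.04 -0.01  1.14  0.87  1.88 -0.85] 0.05
25 in True [-0.17  0.93  0.03  1.48  0.92  1.52 -0.93] 0.41
25 out True [-0.3   0.99 -0.02  1.27  0.84  1.73 -0.9 ] 0.2
25 out2 True [-0.34  1.   -0.04  1.16  0.83  1.83 -0.86] 0.1
30 in True [-0.14  0.89 -0.    1.49  0.89  1.48 -0.91] 0.45
30 out True [-0.27  0.95 -0.05  1.29  0.81  1.68 -0.89] 0.25
30 out2 True [-0.31  0.96 -0.07  1.18  0.8   1.78 -0.86] 0.15
```

```bash
python3 -m handwheel '[[0,0,0,0.0022,-0.0043,-0.0295],[0,0,0,0.0022,-0.0043,-0.0295],[0,0,0,0.0022,-0.0043,-0.0295],[0,0,0,0.0022,-0.0043,-0.0295],[0,0,0,0.0022,-0.0043,-0.0295],[0,0,0,0.0022,-0.0043,-0.0295],[0,0,0,0.0022,-0.0043,-0.0295]]'>/dev/null; python3 o.py
python3 -m handwheel '[[0,0,0,0.0022,-0.0043,-0.0295],[0,0,0,0.0022,-0.0043,-0.0295],[0,0,0,0.0022,-0.0043,-0.0295],[0,0,0,0.0022,-0.0043,-0.0295],[0,0,0,0.0022,-0.0043,-0.0295],[0,0,0,0.0022,-0.0043,-0.0295],[0,0,0,0.0022,-0.0043,-0.0295]]' >/dev/null; python3 o.py
python3 - <<'E'
from plan import *
delta(*rackp(np.radians(20),"B",.12))
E
```

```text
t 7.9 q [0.087, 0.165, -0.524, 1.563, -0.3, 1.704, -0.313] pos [0.3497, 0.1891, 0.49] rot [-2.761, -0.277, 1.646] F [-0.1, -0.2, 0.3] w 0.0853
t 8.78 q [0.115, 0.186, -0.72, 1.521, -0.108, 1.739, 0.844] pos [0.3497, 0.1892, 0.49] rot [3.137, -0.346, 3.032] F [0.4, -0.4, -0.5] w 0.0858
target [0.5346 0.3293 0.1944] cur [0.3497 0.1892 0.49  ]  rot frac [0.0006 0.0005 0.0003] deg [0.2 0.2 0.1] nrow>= 0.0
 shift now-axes [-10.34   6.35   8.87]  after-rot axes [-10.36   6.4    8.81] mm 375.7
```

```bash
python3 -m handwheel '[[-0.86,0.53,0.74,0,0,0],[-0.86,0.53,0.74,0,0,0],[-0.86,0.53,0.74,0,0,0],[-0.86,0.53,0.74,0,0,0],[-0.86,0.53,0.74,0,0,0],[-0.86,0.53,0.74,0,0,0],[-0.86,0.53,0.74,0,0,0],[-0.86,0.53,0.74,0,0,0]]' -0.4 80 >/dev/null; python3 o.py
python3 -m handwheel '[[-0.86,0.53,0.74,0,0,0],[-0.86,0.53,0.74,0,0,0],[-0.86,0.53,0.74,0,0,0],[-0.86,0.53,0.74,0,0,0],[0,0,0,0,0,0],[0,0,0,0,0,0]]' >/dev/null; python3 o.py
python3 - <<'E'
from plan import *
delta(*rackp(np.radians(20),"B",.12))
delta(*rackp(np.radians(20),"B",0))
from h import *
for n in("side","top"):
    p=bot.grab_frame(n);save(p,n+"1.pkl")
p=load("side1.pkl");q=load("top1.pkl")
s=bot.observe();R=Ro.from_euler('xyz',s["tool_rot"]).as_matrix();t=np.array(s["position"])
L=[(t,t-.06*R[:,2],(0,0,255)),(t-.03*R[:,1],t+.03*R[:,1],(0,255,0))]
H=holderR("up",HY);c=HC
for sx in(-1,1):
    L.append((c+H@[sx*.01,-.017,.05],c+H@[sx*.01,.017,.05],(255,255,0)));L.append((c+H@[-.01,sx*.017,.05],c+H@[.01,sx*.017,.05],(255,255,0)))
crop(p,(225,190,305,290),6,"a1",0,L);crop(q,(215,150,295,240),6,"a2",0,L)
E
```

```text
t 9.78 q [-0.094, 0.588, -0.68, 1.477, 0.098, 1.425, 0.699] pos [0.4735, 0.2823, 0.292] rot [3.139, -0.347, 3.025] F [0.9, -0.3, -0.3] w 0.0598
t 10.53 q [-0.186, 0.795, -0.629, 1.35, 0.183, 1.353, 0.682] pos [0.5347, 0.3283, 0.1948] rot [3.138, -0.347, 3.025] F [-0.3, 0.3, 0.4] w 0.0595
target [0.5346 0.3293 0.1944] cur [0.5347 0.3283 0.1948]  rot frac [ 0.0008  0.0004 -0.0006] deg [ 0.3  0.1 -0.2] nrow>= 0.0
 shift now-axes [0.   0.04 0.02]  after-rot axes [0.   0.04 0.02] mm 1.1
target [0.5346 0.3293 0.0744] cur [0.5347 0.3283 0.1948]  rot frac [ 0.0008  0.0004 -0.0006] deg [ 0.3  0.1 -0.2] nrow>= 0.0
 shift now-axes [-1.63  0.02  4.53]  after-rot axes [-1.64  0.04  4.53] mm 120.4
```

View pics/a1.png

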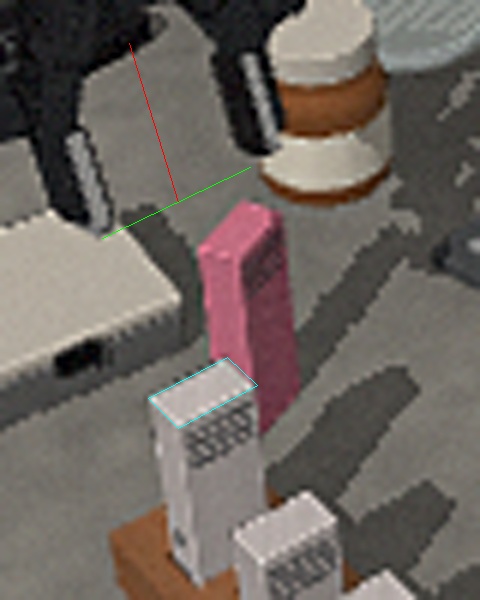

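View pics/a2.png

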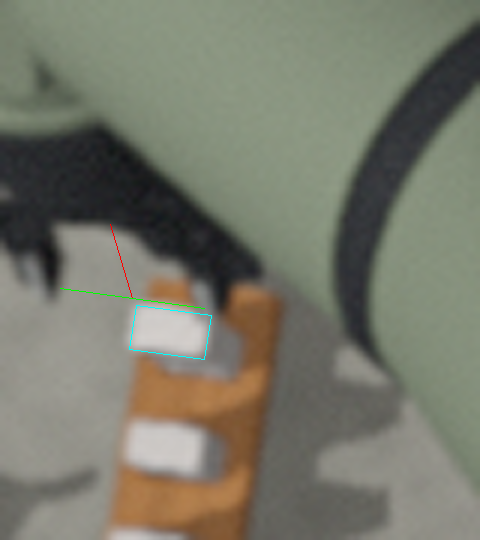

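```bash
python3 -m handwheel '[[-0.27,0.01,0.75,0,0,0],[-0.27,0.01,0.75,0,0,0],[-0.27,0.01,0.75,0,0,0],[-0.27,0.01,0.75,0,0,0],[-0.27,0,0.75,0,0,0],[-0.27,0,0.75,0,0,0],[0,0,0,0,0,0]]' -0.4 >/dev/null; python3 o.py
python3 -m handwheel '[[0,0,0,0,0,0],[0,0,0,0,0,0],[0,0,0,0,0,0],[0,0,0,0,0,0],[0,0,0,0,0,0]]' 1 80 >/dev/null; python3 o.py
```

```text
t 11.5 q [-0.202, 0.932, -0.592, 1.415, 0.245, 1.166, 0.68] pos [0.5345, 0.3291, 0.0727] rot [3.14, -0.349, 3.025] F [-0.4, 0.3, 0.0] w 0.0596
t 12.12 q [-0.202, 0.929, -0.593, 1.414, 0.244, 1.167, 0.68] pos [0.5356, 0.3298, 0.0754] rot [3.137, -0.346, 3.025] F [0.6, -0.5, 7.3] w 0.0327
```

```bash
python3 -m handwheel '[[0.13,0,-0.37,0,0,0],[0.27,0,-0.75,0,0,0],[0.27,0,-0.75,0,0,0],[0.27,0,-0.75,0,0,0],[0.27,0,-0.75,0,0,0],[0.27,0,-0.75,0,0,0],[0.27,0,-0.75,0,0,0],[0.27,0,-0.75,0,0,0]]' >/dev/null; python3 o.py
python3 - <<'E'
from plan import *
delta(*restp(np.radians(20),"B",.04,.06))
delta(*restp(np.radians(20),"B",.0,.0))
from h import *
for n in("side","top"):
    p=bot.grab_frame(n);save(p,n+"2.pkl");cv2.imwrite(f"pics/{n}2.png",p["pixels"])
p=load("side2.pkl");crop(p,(215,150,315,270),5,"b1",0)
E
```

```text
t 13.12 q [-0.186, 0.768, -0.635, 1.319, 0.168, 1.407, 0.681] pos [0.5354, 0.329, 0.2251] rot [3.138, -0.347, 3.025] F [0.3, -0.1, -1.9] w 0.0329
target [0.5722 0.0996 0.154 ] cur [0.5354 0.329  0.2251]  rot frac [ 0.0007 -0.0153  0.473 ] deg [  0.2  -5.5 170.3] nrow>= 15.9
 shift now-axes [-3.34 -8.95  1.78]  after-rot axes [1.82 9.25 2.36] mm 243.0
target [0.5643 0.0991 0.0823] cur [0.5354 0.329  0.2251]  rot frac [ 0.0007 -0.0153  0.473 ] deg [  0.2  -5.5 170.3] nrow>= 15.9
 shift now-axes [-4.02 -9.02  4.59]  after-rot axes [2.5  9.25 5.17] mm 272.1
```

View pics/b1.png

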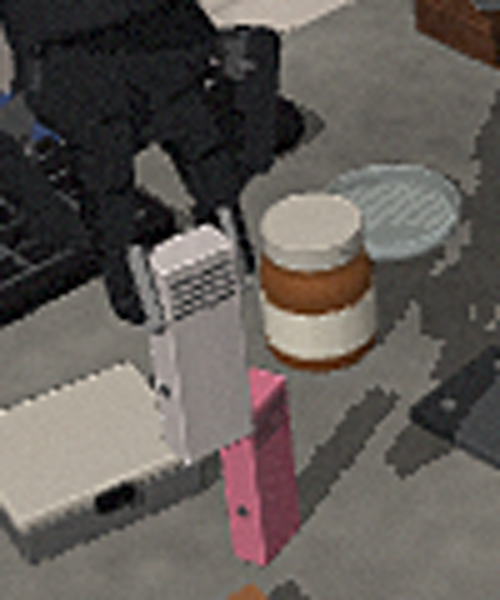

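```bash
python3 -m handwheel '[[0,0,0,0,-0.0009,0.0278],[0,0,0,0,-0.0009,0.0278],[0,0,0,0,-0.0009,0.0278],[0,0,0,0,-0.0009,0.0278],[0,0,0,0,-0.0009,0.0278],[0,0,0,0,-0.0009,0.0278],[0,0,0,0,-0.0009,0.0278],[0,0,0,0,-0.0009,0.0278]]' >/dev/null; python3 o.py
python3 -m handwheel '[[0,0,0,0,-0.0009,0.0278],[0,0,0,0,-0.0009,0.0278],[0,0,0,0,-0.0009,0.0278],[0,0,0,0,-0.0009,0.0278],[0,0,0,0,-0.0009,0.0278],[0,0,0,0,-0.0009,0.0278],[0,0,0,0,-0.0009,0.0278],[0,0,0,0,-0.0009,0.0278]]' >/dev/null; python3 o.py
python3 - <<'E'
from plan import *
delta(*restp(np.radians(20),"B",.04,.06))
E
```

```text
t 14.22 q [-0.4, 0.704, -0.27, 1.342, -0.021, 1.365, -0.567] pos [0.5352, 0.3288, 0.2231] rot [-2.826, -0.029, 1.621] F [-0.4, -0.5, -0.8] w 0.0323
t 15.22 q [-0.611, 0.72, 0.087, 1.319, -0.213, 1.417, -1.807] pos [0.5351, 0.3289, 0.2231] rot [-3.082, 0.337, 0.244] F [0.4, 0.3, -1.8] w 0.0326
target [0.5722 0.0996 0.154 ] cur [0.5351 0.3289 0.2231]  rot frac [ 0.0002 -0.0012  0.0273] deg [ 0.1 -0.4  9.8] nrow>= 0.9
 shift now-axes [0.18 9.41 2.3 ]  after-rot axes [1.8  9.25 2.29] mm 242.4
```

```bash
python3 -m handwheel '[[0,0,0,0,-0.0012,0.0273],[0.22,1.0,0.2,0,0,0],[0.22,1.0,0.2,0,0,0],[0.22,1.0,0.2,0,0,0],[0.22,1.0,0.2,0,0,0],[0.22,1.0,0.2,0,0,0],[0.22,1.0,0.2,0,0,0],[0.22,1.0,0.2,0,0,0]]' >/dev/null; python3 o.py
python3 -m handwheel '[[0.13,1.0,0.3,0,0,0],[0.13,1.0,0.3,0,0,0],[0,0.25,0.3,0,0,0],[0,0,0,0,0,0],[0,0,0,0,0,0]]' >/dev/null; python3 o.py
python3 - <<'E'
from plan import *
delta(*restp(np.radians(20),"B",.04,.06))
delta(*restp(np.radians(20),"B",.003,.004))
from h import *
for n in("side","top"):
    p=bot.grab_frame(n);save(p,n+"3.pkl");cv2.imwrite(f"pics/{n}3.png",p["pixels"])
p=load("side3.pkl");q=load("top3.pkl")
s=bot.observe();R=Ro.from_euler('xyz',s["tool_rot"]).as_matrix();t=np.array(s["position"])
# holder pose from tool
th=np.radians(20);zt=R[:,2];xt=R[:,0];b=-zt;xh0=-xt
z=np.cos(th)*b-np.sin(th)*xh0;x=np.sin(th)*b+np.cos(th)*xh0;y=np.cross(z,x)
g=t-GO*zt;c=g-.034*z-.008*x
print("holder x,z",x.round(3),z.round(3),c.round(3))
L=[]
def box(c,H,col):
    K_=[(a,b_,d) for a in(-1,1) for b_ in(-1,1) for d in(-1,1)]
    for i in K_:
        for j in K_:
            if sum(u!=v for u,v in zip(i,j))==1 and i<j:
                L.append((c+H@(np.array(i)*[.01,.017,.05]),c+H@(np.array(j)*[.01,.017,.05]),col))
box(c,np.stack([x,y,z],1),(0,255,0))
H=holderR("rest",RY);box(C+.05*H[:,2]+.01*H[:,0],H,(0,0,255))
crop(p,(280,150,370,260),5.4,"c1",0,L);crop(q,(295,160,365,230),8,"c2",0,L)
E
```

```text
t 16.23 q [-0.412, 0.728, 0.161, 1.444, -0.184, 1.325, -1.699] pos [0.5717, 0.1544, 0.177] rot [-3.14, 0.348, 0.068] F [-0.3, 0.0, -1.9] w 0.0329
t 16.85 q [-0.344, 0.741, 0.169, 1.487, -0.167, 1.273, -1.622] pos [0.5737, 0.101, 0.1542] rot [-3.139, 0.348, 0.07] F [0.4, 0.6, -2.2] w 0.0328
target [0.5722 0.0996 0.154 ] cur [0.5737 0.101  0.1542]  rot frac [ 0.0001 -0.0002  0.0011] deg [ 0.  -0.1  0.4] nrow>= 0.0
 shift now-axes [-0.06  0.05  0.03]  after-rot axes [-0.06  0.05  0.03] mm 2.0
target [0.5645 0.0991 0.0873] cur [0.5737 0.101  0.1542]  rot frac [ 0.0001 -0.0002  0.0011] deg [ 0.  -0.1  0.4] nrow>= 0.0
 shift now-axes [0.56 0.05 2.64]  after-rot axes [0.57 0.05 2.64] mm 67.5
holder x,z [-0.765 -0.054  0.642] [0.64  0.043 0.767] [0.564 0.1   0.141]
```

View pics/c1.png

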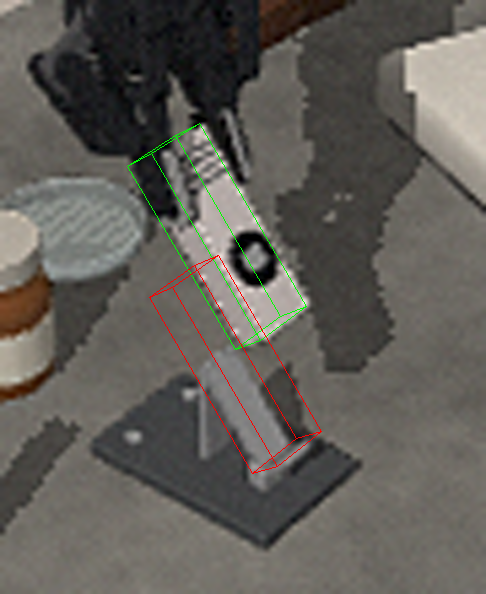

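View pics/c2.png

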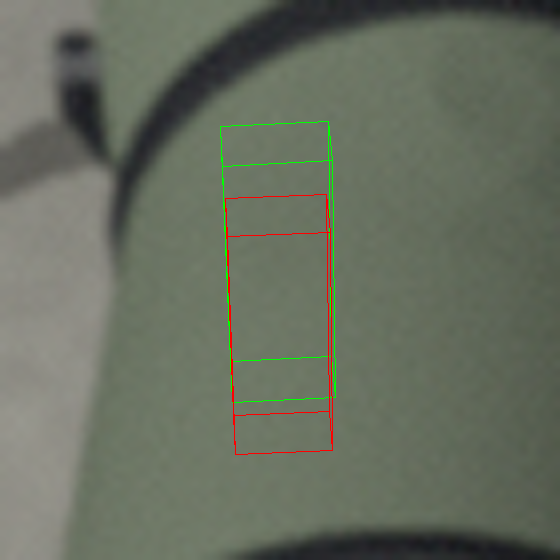

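```bash
python3 -m handwheel '[[0.11,0.01,0.53,0,0,0.0003],[0.11,0.01,0.53,0,0,0.0003],[0.11,0.01,0.53,0,0,0.0003],[0.11,0.01,0.53,0,0,0],[0.11,0.01,0.53,0,0,0],[0,0,0,0,0,0],[0,0,0,0,0,0]]' >/dev/null; python3 o.py
python3 - <<'E'
from plan import *
delta(*restp(np.radians(20),"B",.0,.0))
from h import *
p=bot.grab_frame("side");save(p,"side4.pkl");crop(p,(280,150,370,260),5.4,"d1",0)
E
```

```text
t 17.82 q [-0.337, 0.809, 0.157, 1.549, -0.179, 1.143, -1.614] pos [0.5643, 0.098, 0.0873] rot [3.141, 0.348, 0.062] F [-0.1, 0.1, -1.9] w 0.0326
target [0.5643 0.0991 0.0823] cur [0.5643 0.098  0.0873]  rot frac [ 0.0001 -0.0002 -0.    ] deg [ 0.  -0.1 -0. ] nrow>= 0.0
 shift now-axes [ 0.07 -0.04  0.19]  after-rot axes [ 0.07 -0.04  0.19] mm 5.1
```

View pics/d1.png

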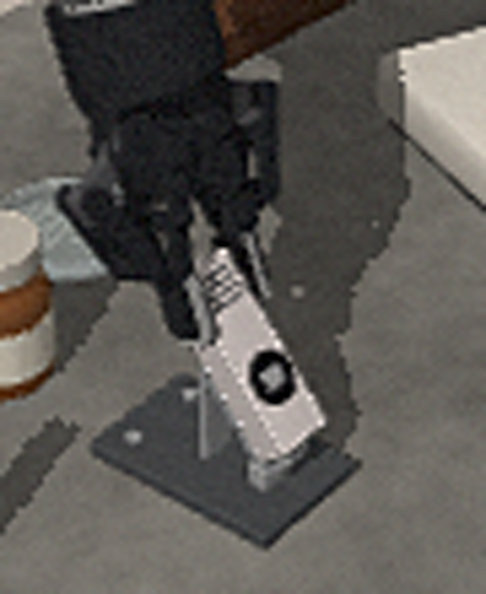

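```bash
python3 -m handwheel '[[0.035,0,0.1,0,0,0],[0,0,0,0,0,0]]' >/dev/null; python3 o.py
python3 -m handwheel '[[0.035,0,0.1,0,0,0],[0,0,0,0,0,0]]' >/dev/null; python3 o.py
```

```text
t 18.12 q [-0.337, 0.813, 0.156, 1.551, -0.179, 1.138, -1.613] pos [0.564, 0.098, 0.0844] rot [3.141, 0.348, 0.062] F [0.0, -0.4, -1.9] w 0.0326
t 18.38 q [-0.337, 0.816, 0.156, 1.55, -0.18, 1.134, -1.613] pos [0.5652, 0.0981, 0.0827] rot [3.141, 0.346, 0.062] F [4.7, -0.5, 10.2] w 0.0331
```

```bash
python3 -m handwheel '[[0,0,0,0,0,0],[0,0,0,0,0,0],[0,0,0,0,0,0],[0,0,0,0,0,0],[0,0,0,0,0,0],[0,0,0,0,0,0]]' -0.25 >/dev/null; python3 o.py
python3 - <<'E'
from plan import *
from h import *
p=bot.grab_frame("side");save(p,"side5.pkl")
L=[]
def box(c,H,col):
    K_=[(a,b_,d) for a in(-1,1) for b_ in(-1,1) for d in(-1,1)]
    for i in K_:
        for j in K_:
            if sum(u!=v for u,v in zip(i,j))==1 and i<j:
                L.append((c+H@(np.array(i)*[.01,.017,.05]),c+H@(np.array(j)*[.01,.017,.05]),col))
H=holderR("rest",RY);box(C+.05*H[:,2]+.01*H[:,0],H,(0,0,255))
crop(p,(280,150,370,260),5.4,"e1",0,L)
crop(p,(280,150,370,260),5.4,"e0",0)
E
```

```text
t 19.12 q [-0.337, 0.817, 0.156, 1.551, -0.18, 1.134, -1.613] pos [0.564, 0.0981, 0.0817] rot [3.141, 0.348, 0.062] F [-0.2, -0.1, 0.6] w 0.0534
```

View pics/e1.png

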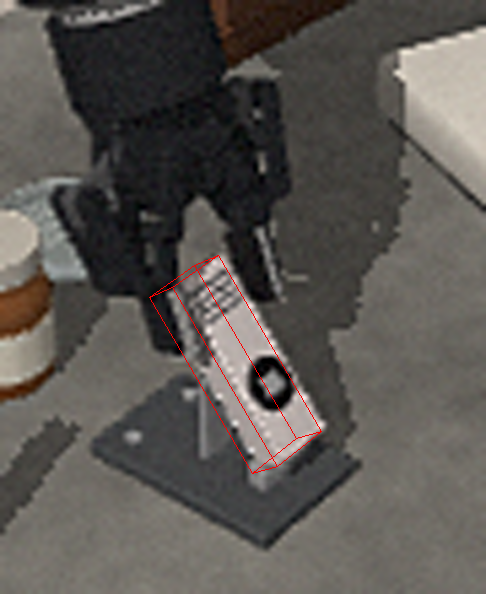

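View pics/e0.png

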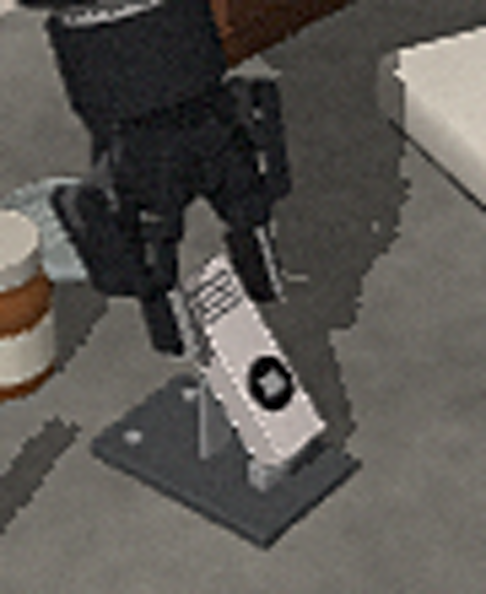

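Run:
```python
from plan import *
k=dict(al=.033,off=.009);th=np.radians(22)
delta(*restp(th,"B",0,0,**k))
for d in((-.12,0,.15),(-.12,0,.03),(-.12,0,.08),(-.06,0,.02),(0,0,0),(-.15,0,.2)):
    b=ik(*stagep(th,"B",d,**k));print(d,stagep(th,"B",d,**k)[0].round(3),b[0][0],b[1].round(2),round(b[3],2))
```

```text
target [0.5635 0.0991 0.082 ] cur [0.564  0.098  0.0818]  rot frac [ 0.0001  0.0054 -0.    ] deg [ 0.   1.9 -0. ] nrow>= 0.2
 shift now-axes [-0.02 -0.04 -0.  ]  after-rot axes [-0.02 -0.04 -0.  ] mm 1.2
(-0.12, 0, 0.15) [ 0.651 -0.115  0.336] True [-0.31  0.86  0.01  1.23  0.9   1.86 -0.75] 0.07
(-0.12, 0, 0.03) [ 0.651 -0.115  0.216] True [-0.3   0.99  0.    1.28  0.87  1.75 -0.89] 0.18
(-0.12, 0, 0.08) [ 0.651 -0.115  0.266] True [-0.31  0.93  0.    1.27  0.88  1.79 -0.83] 0.14
(-0.06, 0, 0.02) [ 0.632 -0.172  0.206] True [-0.25  0.96  0.02  1.38  0.9   1.65 -0.91] 0.28
(0, 0, 0) [ 0.613 -0.229  0.186] True [-0.19  0.96  0.04  1.47  0.94  1.55 -0.94] 0.38
(-0.15, 0, 0.2) [ 0.661 -0.087  0.386] True [-0.37  0.84  0.06  1.14  0.88  1.93 -0.65] 0.0
```

```bash
python3 -m handwheel '[[0,-0.04,0,0,0.0054,0],[0,0,0,0,0,0]]' >/dev/null; python3 o.py
python3 -m handwheel '[[0,0,0,0,0,0],[0,0,0,0,0,0],[0,0,0,0,0,0],[0,0,0,0,0,0],[0,0,0,0,0,0]]' 1 90 >/dev/null; python3 o.py
python3 - <<'E'
from plan import *
k=dict(al=.033,off=.009);th=np.radians(22)
delta(*restp(th,"B",0,0,**k))
p,R=restp(th,"B",0,0,**k);delta(p+[0.03,-.02,.17],R)
E
```

```text
t 19.43 q [-0.343, 0.797, 0.156, 1.582, -0.179, 1.088, -1.615] pos [0.5638, 0.0991, 0.082] rot [3.141, 0.314, 0.063] F [0.4, 0.3, 0.6] w 0.0537
t 20.05 q [-0.343, 0.798, 0.156, 1.581, -0.179, 1.089, -1.615] pos [0.5642, 0.099, 0.082] rot [3.141, 0.314, 0.062] F [-0.8, 0.6, 6.3] w 0.0323
target [0.5635 0.0991 0.082 ] cur [0.5642 0.099  0.082 ]  rot frac [ 0.0001 -0.     -0.    ] deg [ 0. -0. -0.] nrow>= 0.0
 shift now-axes [-0.03 -0.    0.01]  after-rot axes [-0.03 -0.    0.01] mm 0.7
target [0.5935 0.0791 0.252 ] cur [0.5642 0.099  0.082 ]  rot frac [ 0.0001 -0.     -0.    ] deg [ 0. -0. -0.] nrow>= 0.0
 shift now-axes [-1.04  0.87 -6.81]  after-rot axes [-1.04  0.87 -6.81] mm 173.7
```

```bash
python3 -m handwheel '[[-0.06,0,-0.4,0,0,0],[-0.13,0.1,-0.85,0,0,0],[-0.13,0.1,-0.85,0,0,0],[-0.13,0.1,-0.85,0,0,0],[-0.13,0.12,-0.9,0,0,0],[-0.13,0.12,-0.9,0,0,0],[-0.13,0.12,-0.9,0,0,0],[-0.13,0.12,-0.9,0,0,0]]' >/dev/null; python3 o.py
python3 - <<'E'
from plan import *
k=dict(al=.033,off=.009);th=np.radians(22)
p,R=stagep(th,"B",(-.12,0,.08),**k);delta(p,R)
from h import *
p=bot.grab_frame("side");save(p,"side6.pkl");crop(p,(280,120,370,230),5.4,"f1",0)
E
```

```text
t 21.05 q [-0.326, 0.656, 0.197, 1.387, -0.148, 1.425, -1.614] pos [0.5928, 0.0812, 0.2462] rot [3.141, 0.314, 0.062] F [0.0, -0.3, -1.2] w 0.0325
target [ 0.6514 -0.115   0.2665] cur [0.5928 0.0812 0.2462]  rot frac [-0.1324 -0.1217 -0.1421] deg [-47.7 -43.8 -51.2] nrow>= 7.7
 shift now-axes [ 1.51  7.98 -1.34]  after-rot axes [-3.26  4.71  5.91] mm 205.8
```

View pics/f1.png

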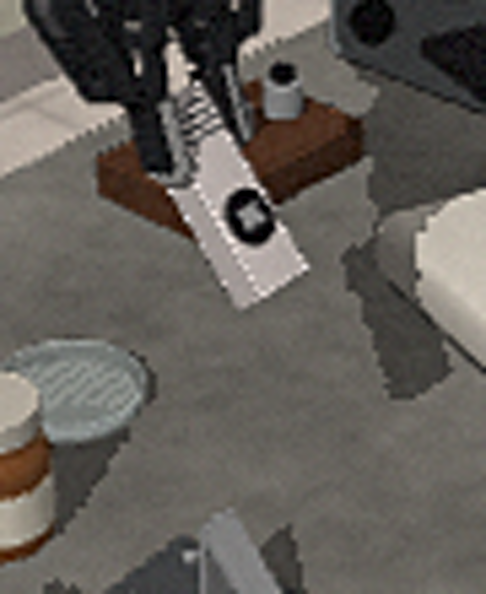

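```bash
python3 -m handwheel '[[0,0,0,-0.01655,-0.0152,-0.01776],[0,0,0,-0.01655,-0.0152,-0.01776],[0,0,0,-0.01655,-0.0152,-0.01776],[0,0,0,-0.01655,-0.0152,-0.01776],[0,0,0,-0.01655,-0.0152,-0.01776],[0,0,0,-0.01655,-0.0152,-0.01776],[0,0,0,-0.01655,-0.0152,-0.01776],[0,0,0,-0.01655,-0.0152,-0.01776]]' >/dev/null; python3 o.py
python3 - <<'E'
from plan import *
k=dict(al=.033,off=.009);th=np.radians(22)
p,R=stagep(th,"B",(-.12,0,.08),**k);delta(p,R)
E
```

```text
t 22.1 q [-0.65, 0.989, 0.159, 1.229, 0.598, 1.881, -0.926] pos [0.5929, 0.0818, 0.2447] rot [-3.137, 1.189, 1.258] F [0.6, -0.2, -1.5] w 0.0323
target [ 0.6514 -0.115   0.2665] cur [0.5929 0.0818 0.2447]  rot frac [0.0005 0.0004 0.0005] deg [0.2 0.1 0.2] nrow>= 0.0
 shift now-axes [-3.33  4.68  5.94]  after-rot axes [-3.33  4.71  5.91] mm 206.5
```

```bash
python3 -m handwheel '[[-0.42,0.58,0.74,0,0,0],[-0.42,0.58,0.74,0,0,0],[-0.42,0.58,0.74,0,0,0],[-0.42,0.58,0.74,0,0,0],[-0.42,0.58,0.74,0,0,0],[-0.42,0.58,0.74,0,0,0],[-0.42,0.62,0.74,0,0,0],[-0.4,0.62,0.74,0.0005,0.0004,0.0005]]' >/dev/null; python3 o.py
python3 -m handwheel '[[0,0,0,0,0,0],[0,0,0,0,0,0]]' >/dev/null
cat > show.py <<'E'
from plan import *
from h import *
import sys
tag=sys.argv[1];th=np.radians(22)
s=bot.observe();R=Ro.from_euler('xyz',s["tool_rot"]).as_matrix();t=np.array(s["position"])
zt=R[:,2];xt=R[:,0];b=-zt;xh0=-xt
z=np.cos(th)*b-np.sin(th)*xh0;x=np.sin(th)*b+np.cos(th)*xh0;y=np.cross(z,x)
g=t-GO*zt;c=g-.033*z-.009*x
print("holder x,z",x.round(3),z.round(3),"in stage frame mm",(Rz(SY).T@(c-O)*1000).round(1))
L=[]
def box(c,H,col):
    K_=[(a,b_,d) for a in(-1,1) for b_ in(-1,1) for d in(-1,1)]
    for i in K_:
        for j in K_:
            if sum(u!=v for u,v in zip(i,j))==1 and i<j:
                L.append((c+H@(np.array(i)*[.01,.017,.05]),c+H@(np.array(j)*[.01,.017,.05]),col))
box(c,np.stack([x,y,z],1),(0,255,0))
for n,bb,k in(("side",(320,70,420,170),6),("top",(380,110,500,210),6)):
    p=bot.grab_frame(n);save(p,n+tag+".pkl");crop(p,bb,k,n+tag,0,L);crop(p,bb,k,n+tag+"r",0)
E
python3 show.py 7;python3 - <<'E'
from plan import *
k=dict(al=.033,off=.009);th=np.radians(22)
p,R=stagep(th,"B",(-.12,0,.08),**k);delta(p,R)
p,R=stagep(th,"B",(-.10,0,.02),**k);delta(p,R)
E
```

```text
t 23.1 q [-0.417, 0.945, 0.225, 1.276, 0.752, 1.694, -0.761] pos [0.6517, -0.1175, 0.2671] rot [3.136, 1.183, 1.239] F [0.3, 0.4, -2.1] w 0.0327
holder x,z [-0.003 -0.003  1.   ] [0.321 0.947 0.004] in stage frame mm [-1.341e+02  1.000e-01  9.010e+01]
target [ 0.6514 -0.115   0.2665] cur [ 0.6513 -0.1152  0.2666]  rot frac [-0.0004 -0.0006 -0.0005] deg [-0.1 -0.2 -0.2] nrow>= 0.0
 shift now-axes [ 0.01  0.   -0.01]  after-rot axes [ 0.01  0.   -0.01] mm 0.3
target [ 0.6451 -0.134   0.2065] cur [ 0.6513 -0.1152  0.2666]  rot frac [-0.0004 -0.0006 -0.0005] deg [-0.1 -0.2 -0.2] nrow>= 0.0
 shift now-axes [ 1.93 -0.    1.64]  after-rot axes [1.93 0.   1.63] mm 63.3
```

View pics/side7.png

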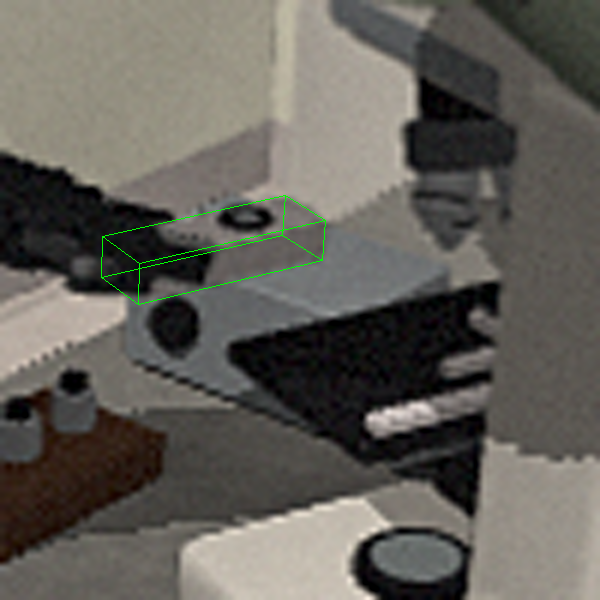

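View pics/top7.png

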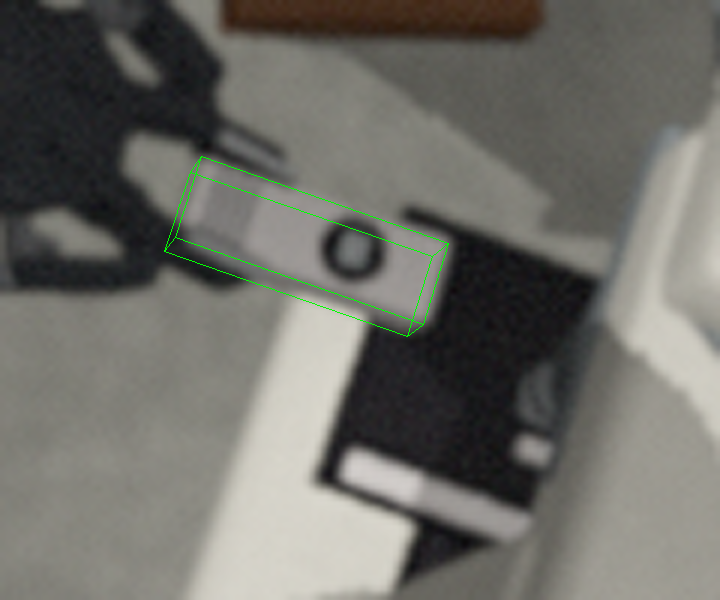

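Run:
```python
from h import *
from poses import O,SY
from scipy.ndimage import map_coordinates
# subpixel edge fit along given approx segment, projecting to plane z
def edge(P,a,b,z,name,half=4):
    g=cv2.cvtColor(P["pixels"],cv2.COLOR_BGR2GRAY).astype(float);g=cv2.GaussianBlur(g,(0,0),.8)
    a=np.array(a,float);b=np.array(b,float);d=(b-a)/np.linalg.norm(b-a);n=np.array([-d[1],d[0]])
    pts=[]
    for s in np.linspace(0.05,.95,25):
        c=a+s*(b-a);o=np.arange(-half,half+.01,.1);xy=c[None]+o[:,None]*n
        v=map_coordinates(g,[xy[:,1],xy[:,0]],order=1);gr=np.abs(np.gradient(v));w=gr**2;
        pts.append(c+n*(o*w).sum()/w.sum())
    X=np.array([atz(P,p,z)[:2] for p in pts]);m=X.mean(0)
    for it in range(3):
        m=X.mean(0);u,s,vt=np.linalg.svd(X-m);dd=vt[0];r=(X-m)@vt[1];X=X[np.abs(r)<max(2*np.std(r),1e-4)]
    if dd[1]>0: dd=-dd
    yaw=np.arctan2(dd[1],dd[0]);
    print(name,"yaw",round(yaw,4),"std mm",round(np.std(r)*1e3,2),"pt",m.round(4))
    return m,dd
q=load("top0.pkl");q7=load("top7.pkl")
for P,t in((q,"0"),(q7,"7")):
    edge(P,(440,184.5),(466,194.5),.1825,"rail+y "+t,3)
    edge(P,(437,190),(462,199.5),.1825,"rail-y "+t,2.5)
edge(q,(450,145.5),(476,155),.1745,"plate +y edge")
edge(q,(446.5,147),(434.5,186),.1745,"plate -x edge (yaw-90)")
edge(q7,(416,136.8),(452,149.3),.2645+.01,"holder +y",2.5)
```

```text
rail+y 0 yaw -1.9218 std mm 0.08 pt [ 0.5709 -0.2068]
rail-y 0 yaw -1.8905 std mm 0.19 pt [ 0.557 -0.198]
rail+y 7 yaw -1.9283 std mm 0.09 pt [ 0.5714 -0.2052]
rail-y 7 yaw -1.8782 std mm 0.45 pt [ 0.5571 -0.1981]
plate +y edge yaw -1.9228 std mm 0.1 pt [ 0.6763 -0.2418]
plate -x edge (yaw-90) yaw -0.354 std mm 0.16 pt [ 0.6336 -0.1789]
holder +y yaw -1.8976 std mm 1.45 pt [ 0.662  -0.1355]
```

```bash
sed -i 's/^O=.*/O=np.array([.603,-.2580,.1745]);SY=-1.923/' poses.py
python3 - <<'E'
from plan import *
k=dict(al=.033,off=.009);th=np.radians(22)
p,R=stagep(th,"B",(-.10,.005,.02),**k);delta(p,R)
p,R=stagep(th,"B",(-.006,.005,.014),**k);delta(p,R)
E
```

```text
target [ 0.6528 -0.1371  0.2065] cur [ 0.6513 -0.1152  0.2666]  rot frac [ 0.004  -0.0006  0.0013] deg [ 1.4 -0.2  0.5] nrow>= 0.1
 shift now-axes [1.92 0.33 1.66]  after-rot axes [1.93 0.36 1.64] mm 64.0
target [ 0.6203 -0.2253  0.2005] cur [ 0.6513 -0.1152  0.2666]  rot frac [ 0.004  -0.0006  0.0013] deg [ 1.4 -0.2  0.5] nrow>= 0.1
 shift now-axes [0.72 0.23 5.23]  after-rot axes [0.74 0.36 5.22] mm 132.1
```

```bash
python3 -m handwheel '[[0,0,0,0.004,-0.0006,0.0013],[0.48,0.09,0.41,0,0,0],[0.48,0.09,0.41,0,0,0],[0.48,0.09,0.41,0,0,0],[0.48,0.09,0.41,0,0,0],[0,0,0,0,0,0],[0,0,0,0,0,0]]' >/dev/null; python3 o.py;python3 show.py 8
python3 - <<'E'
from plan import *
k=dict(al=.033,off=.009);th=np.radians(22)
p,R=stagep(th,"B",(-.10,.005,.02),**k);delta(p,R)
p,R=stagep(th,"B",(-.006,.005,.014),**k);delta(p,R)
E
```

```text
t 24.32 q [-0.383, 1.027, 0.222, 1.272, 0.738, 1.642, -0.814] pos [0.6529, -0.1377, 0.2074] rot [3.139, 1.187, 1.216] F [-1.4, 0.4, -1.1] w 0.0324
holder x,z [-0.001  0.001  1.   ] [ 0.346  0.938 -0.   ] in stage frame mm [-114.5    5.3   30.9]
target [ 0.6528 -0.1371  0.2065] cur [ 0.653  -0.1375  0.2076]  rot frac [ 0.      0.     -0.0002] deg [ 0.   0.  -0.1] nrow>= 0.0
 shift now-axes [ 0.05 -0.01  0.  ]  after-rot axes [ 0.05 -0.01  0.  ] mm 1.3
target [ 0.6203 -0.2253  0.2005] cur [ 0.653  -0.1375  0.2076]  rot frac [ 0.      0.     -0.0002] deg [ 0.   0.  -0.1] nrow>= 0.0
 shift now-axes [-1.14 -0.01  3.58]  after-rot axes [-1.14 -0.01  3.58] mm 93.9
```

View pics/side8.png

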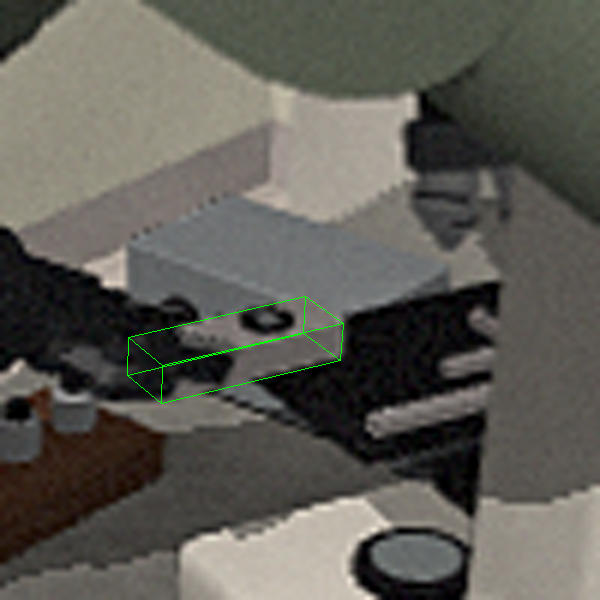

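View pics/top8.png

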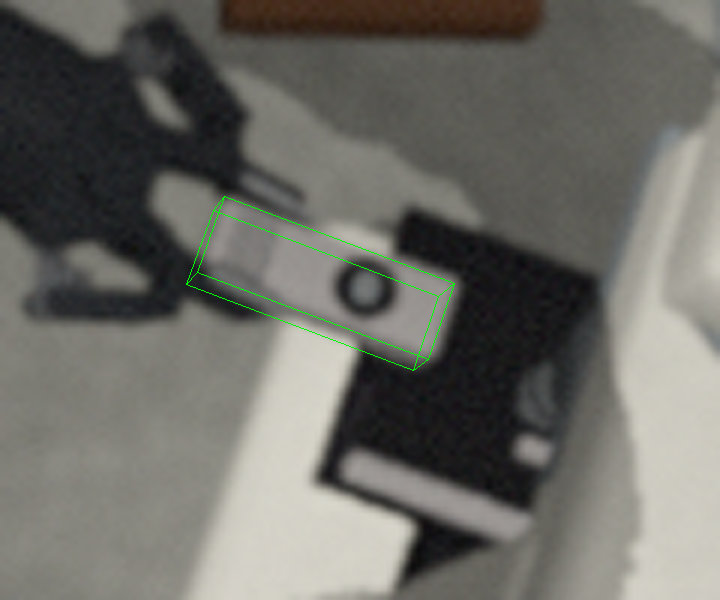

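Run:
```python
from plan import *
from fk2 import sg
s=bot.observe()
k=dict(al=.033,off=.009);th=np.radians(22)
def pts(q):
    off=P[:7];T=P[7:31].reshape(8,3);qq=np.array(q)*sg+off;R=Ro.identity();p=T[0].copy();o=[p]
    for i in range(7):
        R=R*Ro.from_euler('zyzyzyz'[i],qq[i]);p=p+R.apply(T[i+1]);o.append(p)
    return np.array(o)
b=ik(*stagep(th,"B",(0,0,0),**k),q0=s["qpos"],n=3)
for q in (s["qpos"],b[1]):
    X=pts(q);print(np.round(q,2).tolist());print("world",X.round(3).tolist());print("stage",((X-[.603,-.258,0])@Rz(SY)).round(3).tolist())
```

```text
[-0.38, 1.03, 0.22, 1.27, 0.74, 1.64, -0.81]
world [[-0.0, -0.0, 0.31], [0.004, -0.01, 0.32], [0.02, -0.015, 0.328], [0.433, 0.132, 0.598], [0.446, 0.115, 0.595], [0.758, 0.148, 0.33], [0.753, 0.136, 0.325], [0.653, -0.138, 0.208]]
stage [[-0.034, -0.655, 0.31], [-0.026, -0.648, 0.32], [-0.027, -0.631, 0.328], [-0.308, -0.294, 0.598], [-0.296, -0.276, 0.595], [-0.434, 0.005, 0.33], [-0.421, 0.005, 0.325], [-0.13, 0.005, 0.208]]
[-0.3, 0.99, 0.24, 1.45, 0.8, 1.47, -0.86]
world [[-0.0, -0.0, 0.31], [0.003, -0.01, 0.32], [0.018, -0.017, 0.328], [0.432, 0.092, 0.616], [0.442, 0.073, 0.612], [0.718, 0.056, 0.309], [0.714, 0.044, 0.304], [0.614, -0.229, 0.186]]
stage [[-0.034, -0.655, 0.31], [-0.026, -0.649, 0.32], [-0.025, -0.632, 0.328], [-0.269, -0.281, 0.616], [-0.255, -0.266, 0.612], [-0.335, -0.0, 0.309], [-0.322, 0.0, 0.304], [-0.031, 0.0, 0.186]]
```

```bash
python3 -m handwheel '[[-0.14,0,0.45,0,0,0],[-0.14,0,0.45,0,0,0],[-0.14,0,0.45,0,0,0],[-0.14,0,0.45,0,0,0]]' >/dev/null; python3 o.py;
python3 -m handwheel '[[-0.14,0,0.45,0,0,0],[-0.14,0,0.45,0,0,0],[-0.14,0,0.45,0,0,0],[-0.14,0,0.43,0,0,0],[0,0,0,0,0,0],[0,0,0,0,0,0]]' >/dev/null; python3 o.py;python3 show.py 9
python3 - <<'E'
from plan import *
k=dict(al=.033,off=.009);th=np.radians(22)
p,R=stagep(th,"B",(-.006,.005,.0),**k);delta(p,R)
E
```

```text
t 24.93 q [-0.343, 1.0, 0.233, 1.357, 0.767, 1.566, -0.829] pos [0.6361, -0.1829, 0.2033] rot [3.141, 1.187, 1.217] F [-0.1, 0.1, -0.8] w 0.0329
t 25.68 q [-0.303, 0.979, 0.246, 1.426, 0.798, 1.496, -0.84] pos [0.6206, -0.2251, 0.1995] rot [3.141, 1.187, 1.217] F [0.1, 0.4, -1.3] w 0.0327
holder x,z [-0.  0.  1.] [ 0.345  0.938 -0.   ] in stage frame mm [-21.3   5.2  23. ]
target [ 0.6203 -0.2253  0.1865] cur [ 0.6207 -0.225   0.1994]  rot frac [ 0.  0. -0.] deg [ 0.  0. -0.] nrow>= 0.0
 shift now-axes [ 0.47 -0.01  0.21]  after-rot axes [ 0.47 -0.01  0.21] mm 12.9
```

View pics/side9.png

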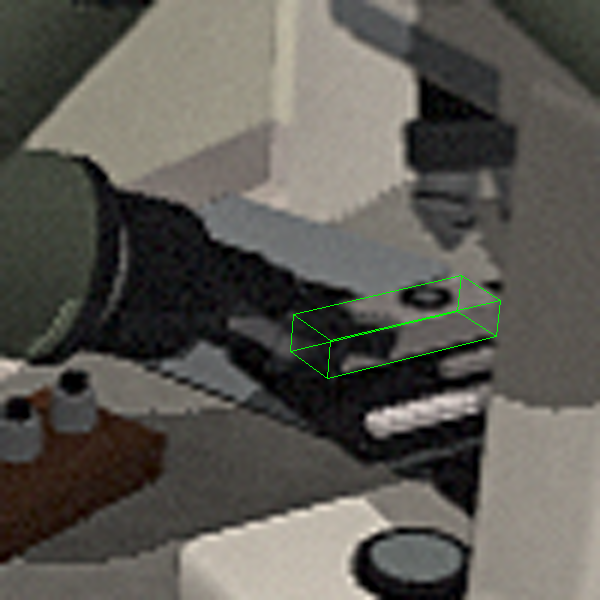

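View pics/top9.png

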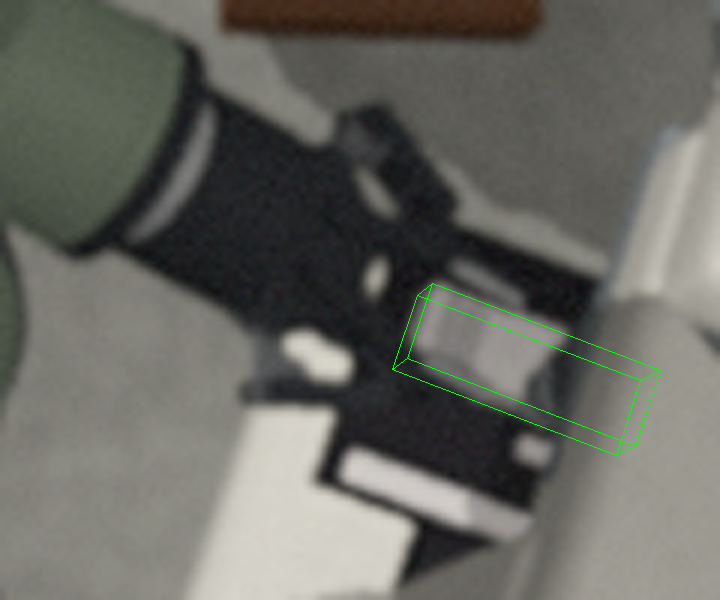

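```bash
python3 -m handwheel '[[0.15,0,0.067,0,0,0],[0.15,0,0.067,0,0,0],[0,0,0,0,0,0]]' >/dev/null; python3 o.py;
for i in 1 2 3; do python3 -m handwheel '[[0.055,0,0.024,0,0,0],[0,0,0,0,0,0]]' >/dev/null; python3 o.py; done
```

```text
t 26.15 q [-0.302, 0.991, 0.244, 1.427, 0.797, 1.489, -0.849] pos [0.6202, -0.2257, 0.1908] rot [-3.141, 1.188, 1.219] F [-0.1, 0.8, -2.1] w 0.0325
t 26.4 q [-0.302, 0.992, 0.244, 1.426, 0.797, 1.488, -0.85] pos [0.6203, -0.2258, 0.1901] rot [3.14, 1.188, 1.216] F [0.3, 1.4, 2.1] w 0.0325
t 26.65 q [-0.302, 0.993, 0.244, 1.426, 0.798, 1.489, -0.852] pos [0.6203, -0.2259, 0.1901] rot [3.137, 1.189, 1.213] F [-2.7, 7.6, 15.7] w 0.0327
t 26.9 q [-0.302, 0.994, 0.245, 1.426, 0.798, 1.49, -0.853] pos [0.6204, -0.2259, 0.1901] rot [3.134, 1.191, 1.21] F [-5.5, 12.9, 29.3] w 0.0326
```

```bash
python3 -m handwheel '[[-0.11,0,-0.048,0,0,0],[0,0,0,0,0,0]]' >/dev/null; python3 o.py; python3 show.py 10; python3 -c "
from workcell import bot;print(bot.observe()['moment'])"
```

```text
t 27.15 q [-0.301, 0.992, 0.244, 1.426, 0.797, 1.488, -0.85] pos [0.6205, -0.2258, 0.1901] rot [3.139, 1.187, 1.216] F [0.5, 2.6, 4.5] w 0.0324
holder x,z [-0.001  0.001  1.   ] [ 0.346  0.938 -0.   ] in stage frame mm [-20.6   5.3  13.7]
[ 0.06900182  0.03351778 -0.11841092]
```

View pics/side10.png

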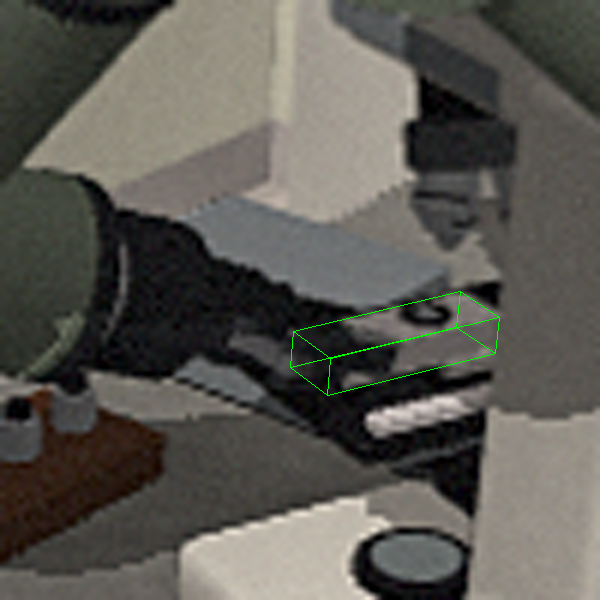

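View pics/side10r.png

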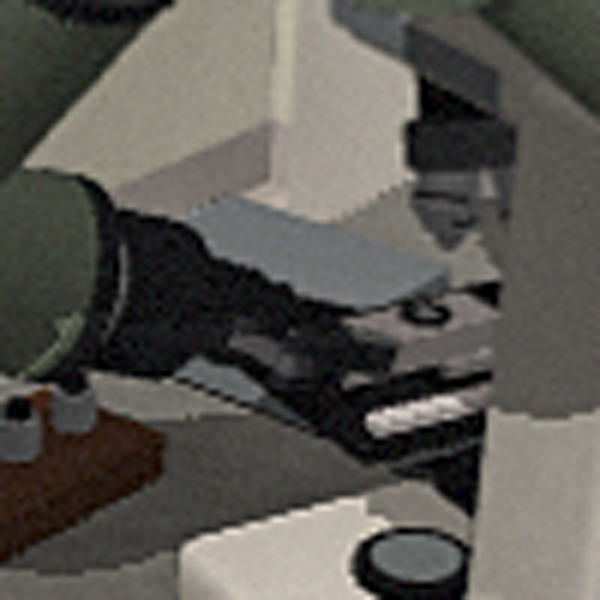

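View pics/top10r.png

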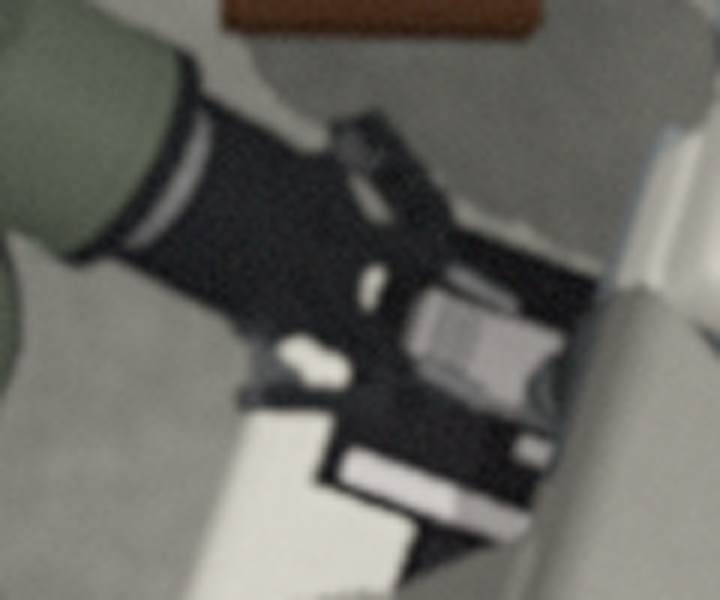

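```bash
cat > f.py <<'E'
from plan import *
s=bot.observe();F=np.array(s["force"]);R=Ro.from_euler('xyz',s["tool_rot"]).as_matrix()
th=np.radians(22);zt=R[:,2];b=-zt;xh0=-R[:,0];z=np.cos(th)*b-np.sin(th)*xh0;x=np.sin(th)*b+np.cos(th)*xh0
c=s["position"]-GO*zt-.033*z-.009*x
print("t",round(s["clock"],2),"F stage",(Rz(SY).T@F).round(1),"holder stage mm",(Rz(SY).T@(c-O)*1000).round(1),"x_h",x.round(3),"yaw err",round(float(np.arctan2(*( (Rz(SY).T@-z)[[1,0]]))),3),"w",round(s["grip_width"],4))
E
python3 f.py
python3 -m handwheel '[[-0.045,0,0.11,0,0,0],[0,0,0,0,0,0]]' >/dev/null; python3 f.py
for i in 1 2 3; do python3 -m handwheel '[[-0.022,0,0.055,0,0,0],[0,0,0,0,0,0]]' >/dev/null; python3 f.py; done
```

```text
t 27.25 F stage [-4.  -1.4  6.7] holder stage mm [-20.6   5.3  13.7] x_h [-0.     0.001  1.   ] yaw err -0.001 w 0.0324
t 27.5 F stage [0.8 1.3 4.5] holder stage mm [-17.2   5.3  13.7] x_h [-0.     0.001  1.   ] yaw err -0.001 w 0.0326
t 27.75 F stage [-8.1 -0.5  8.3] holder stage mm [-16.9   5.4  13.6] x_h [-0.001  0.     1.   ] yaw err 0.0 w 0.0325
t 28.0 F stage [-18.2  -2.4  11.7] holder stage mm [-16.8   5.4  13.6] x_h [-0.001 -0.001  1.   ] yaw err 0.001 w 0.0324
t 28.25 F stage [-29.2  -5.5  16.6] holder stage mm [-16.7   5.5  13.5] x_h [-0.002 -0.002  1.   ] yaw err 0.002 w 0.0328
```

```bash
python3 -m handwheel '[[0.045,0,-0.11,0,0,0],[0,-0.12,0,0,0,0],[0,0,0,0,0,0]]' >/dev/null; python3 f.py
for i in 1 2 3 4; do python3 -m handwheel '[[0,-0.05,0,0,0,0],[0,0,0,0,0,0]]' >/dev/null; python3 f.py; done
```

```text
t 28.62 F stage [-6.8  4.1  7.4] holder stage mm [-16.9   2.9  13.6] x_h [-0.002  0.     1.   ] yaw err 0.001 w 0.0326
t 28.88 F stage [-6.4  4.9  6.8] holder stage mm [-17.    1.9  13.6] x_h [-0.002  0.     1.   ] yaw err 0.002 w 0.0325
t 29.12 F stage [-5.6  5.9  5.9] holder stage mm [-17.    0.7  13.6] x_h [-0.002  0.     1.   ] yaw err 0.002 w 0.0324
t 29.38 F stage [-6.5  5.5  6.4] holder stage mm [-17.   -0.6  13.6] x_h [-0.002  0.     1.   ] yaw err 0.002 w 0.0325
t 29.62 F stage [-6.   5.8  5.5] holder stage mm [-16.9  -1.9  13.6] x_h [-0.002  0.     1.   ] yaw err 0.002 w 0.0322
```

```bash
for i in 1 2 3; do python3 -m handwheel '[[0,-0.04,0,0,0,0],[0,0,0,0,0,0]]' >/dev/null; python3 f.py; done; python3 show.py 11
```

```text
t 29.88 F stage [-6.2  8.4  5.7] holder stage mm [-17.   -2.4  13.6] x_h [-0.002  0.     1.   ] yaw err 0.002 w 0.0323
t 30.12 F stage [-4.1 15.3  3.1] holder stage mm [-17.   -2.6  13.6] x_h [-0.004  0.     1.   ] yaw err 0.004 w 0.0324
t 30.38 F stage [-2.7 22.4  1.7] holder stage mm [-17.1  -2.8  13.7] x_h [-0.005  0.     1.   ] yaw err 0.005 w 0.0325
holder x,z [-0.005  0.     1.   ] [0.34  0.94  0.001] in stage frame mm [-17.1  -2.8  13.7]
```

View pics/top11r.png

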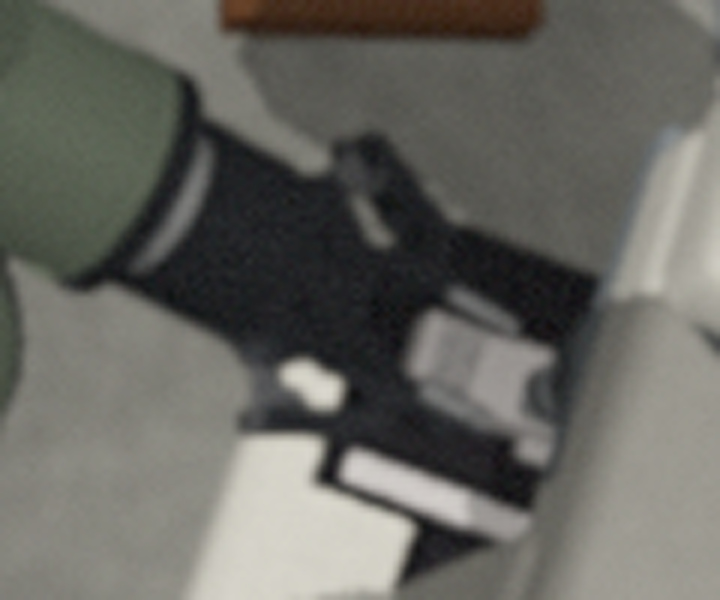

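View pics/side11r.png

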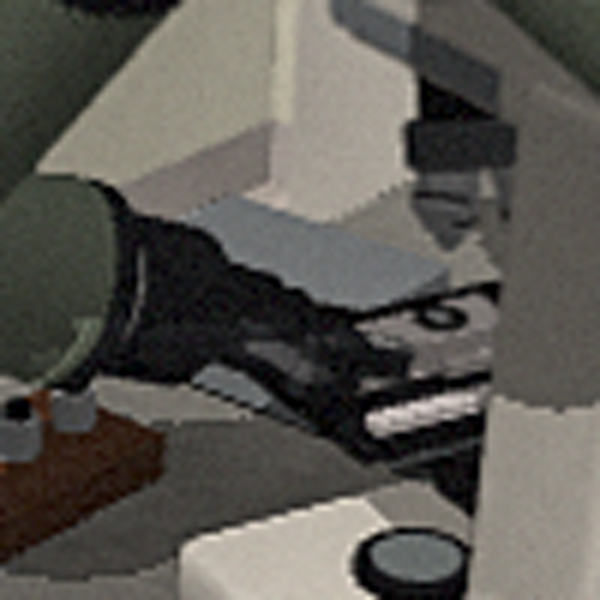

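```bash
python3 -m handwheel '[[-0.006,0.035,0.015,0,0,0],[0,0,0,0,0,0]]' >/dev/null; python3 f.py
python3 -m handwheel '[[0,0,0,0,0,0],[0,0,0,0,0,0],[0,0,0,0,0,0],[0,0,0,0,0,0]]' -0.1 >/dev/null; python3 f.py; python3 show.py 12
```

```text
t 30.73 F stage [-8.1 15.8  4.6] holder stage mm [-17.   -2.6  13.6] x_h [-0.004  0.     1.   ] yaw err 0.004 w 0.0325
t 31.23 F stage [ 0.4 -0.  -0. ] holder stage mm [-15.6  -5.1  13.2] x_h [0.    0.001 1.   ] yaw err -0.001 w 0.0468
holder x,z [0.    0.001 1.   ] [ 0.346  0.938 -0.001] in stage frame mm [-15.6  -5.1  13.2]
```

View pics/top12r.png

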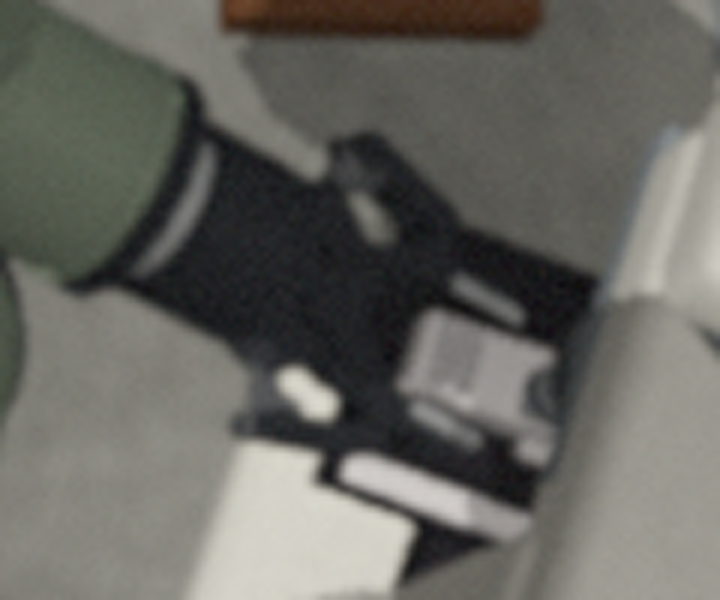

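View pics/side12r.png

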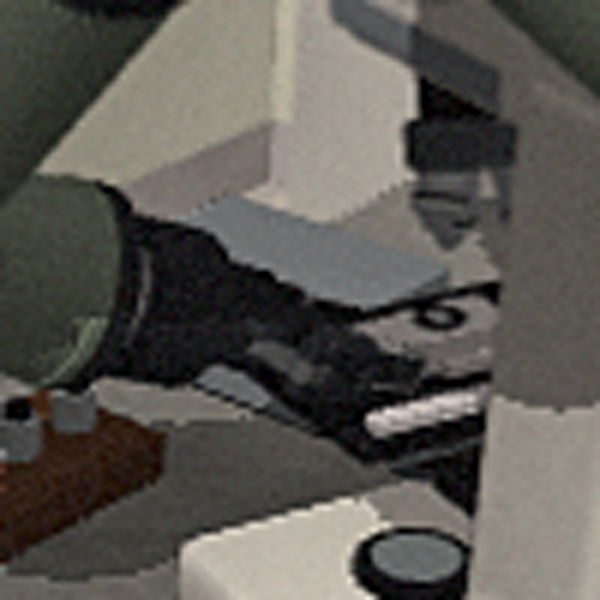

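```bash
python3 -m handwheel '[[0,0.09,0,0,0,0],[0,0,-0.4,0,0,0],[0,0,-0.6,0,0,0],[0,0,-0.8,0,0,0],[0.15,0,-1,0,0,0],[0.15,0,-1,0,0,0],[0.2,0,-1,0,0,0],[0.2,0,-1,0,0,0]]' >/dev/null; python3 o.py
python3 -m handwheel '[[0.3,0,-1,0,0,0],[0.3,0,-1,0,0,0],[0,0,0,0,0,0],[0,0,0,0,0,0]]' >/dev/null; python3 o.py; python3 show.py 13
```

```text
t 32.33 q [-0.428, 1.026, 0.216, 1.207, 0.715, 1.723, -0.793] pos [0.6605, -0.0931, 0.2284] rot [3.141, 1.187, 1.218] F [-0.3, 0.8, 0.2] w 0.0473
t 32.83 q [-0.464, 1.07, 0.211, 1.089, 0.693, 1.81, -0.769] pos [0.6779, -0.0462, 0.2328] rot [3.141, 1.187, 1.217] F [0.7, -0.8, 0.4] w 0.0468
holder x,z [-0.     0.001  1.   ] [ 0.345  0.938 -0.001] in stage frame mm [-208.9   -2.8   56.3]
```

View pics/top13r.png

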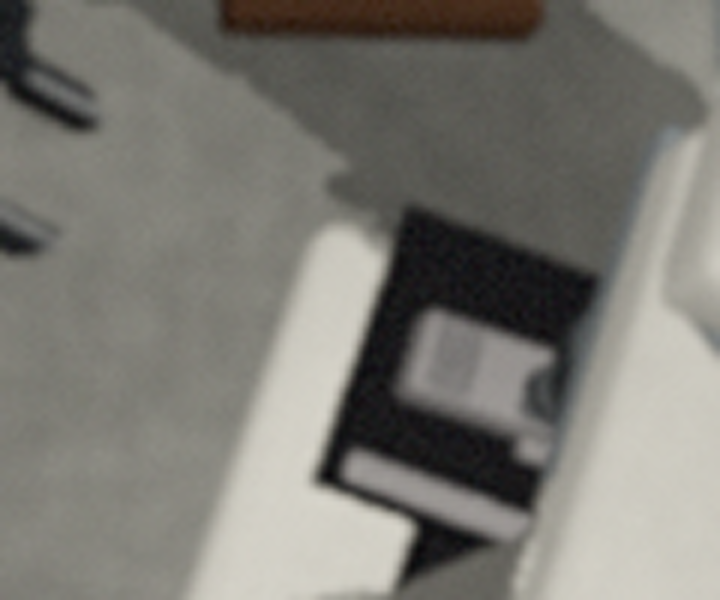

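View pics/side13r.png

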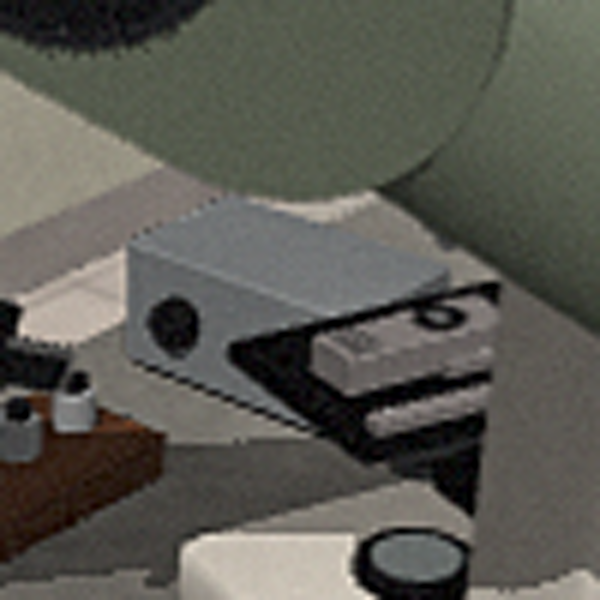

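Run:
```python
from h import *
from poses import O,SY,Rz
from scipy.ndimage import map_coordinates
def edge(P,a,b,z,name,half=3):
    g=cv2.cvtColor(P["pixels"],cv2.COLOR_BGR2GRAY).astype(float);g=cv2.GaussianBlur(g,(0,0),.8)
    a=np.array(a,float);b=np.array(b,float);d=(b-a)/np.linalg.norm(b-a);n=np.array([-d[1],d[0]]);pts=[]
    for s in np.linspace(0.05,.95,25):
        c=a+s*(b-a);o=np.arange(-half,half+.01,.1);xy=c[None]+o[:,None]*n
        v=map_coordinates(g,[xy[:,1],xy[:,0]],order=1);w=np.abs(np.gradient(v))**2;pts.append(c+n*(o*w).sum()/w.sum())
    X=np.array([atz(P,p,z)[:2] for p in pts])
    for it in range(3):
        m=X.mean(0);u,s,vt=np.linalg.svd(X-m);dd=vt[0];r=(X-m)@vt[1];X=X[np.abs(r)<max(2*np.std(r),1e-4)]
    if dd[1]>0: dd=-dd
    print(name,"yaw-SY",round(np.arctan2(dd[1],dd[0])-SY,4),"stage mm",((Rz(SY)[:2,:2].T@(m-O[:2]))*1e3).round(1))
q=load("top13.pkl")
T=lambda X,Y:(380+(X+.5)/6-.5,110+(Y+.5)/6-.5)
for zs in(.1765,):
    edge(q,T(445,312),T(550,350),zs+.02,"holder +y edge")
    edge(q,T(412,402),T(505,436),zs+.0,"holder -y bottom edge")
    edge(q,T(422,318),T(400,380),zs+.015,"handle end",2.5)
    edge(q,T(348,450),T(500,510),zs+.008,"rail +y")
    edge(q,T(400,225),T(325,465),zs,"plate -x")
    edge(q,T(420,212),T(580,270),zs,"plate +y")
    p=load("side13.pkl");S=lambda X,Y:(320+(X+.5)/6-.5,70+(Y+.5)/6-.5)
    edge(p,S(350,362),S(485,322),zs+.02,"side: holder top -y edge",1.5)
    edge(p,S(355,396),S(485,364),zs+.0,"side: holder bottom -y edge",1.5)
```

```text
holder +y edge yaw-SY 0.0213 stage mm [-36.8  17. ]
holder -y bottom edge yaw-SY 0.0532 stage mm [-34.9 -17.3]
handle end yaw-SY 1.5921 stage mm [-67.6  -3.3]
rail +y yaw-SY 0.0046 stage mm [-41.  -48.7]
plate -x yaw-SY 1.5744 stage mm [-85.   -3.1]
plate +y yaw-SY -0.001 stage mm [-42.7  62.7]
side: holder top -y edge yaw-SY 0.1267 stage mm [-21.8 -13.3]
side: holder bottom -y edge yaw-SY -0.0786 stage mm [-18.9 -16.6]
```

```bash
cat > ov.py <<'E'
from h import *
from poses import O,SY,Rz
import sys
tag=sys.argv[1]
def go(O,name,dx=0,yaw=0,dy=0):
    L=[]
    def box(lo,hi,col,c=(0,0,0),a=0):
        K_=[(i,j,k) for i in(0,1) for j in(0,1) for k in(0,1)];v=lambda t:O+Rz(SY)@(np.array(c)+Rz(a)@np.array([(lo,hi)[t[m]][m] for m in range(3)]))
        for i in K_:
            for j in K_:
                if sum(u!=w for u,w in zip(i,j))==1 and i<j: L.append((v(i),v(j),col))
    box((-.05,-.017,0),(.05,.017,.02),(0,0,255),(-.015+dx,dy,0),yaw)
    box((-.085,-.065,0),(.085,.065,0),(0,255,0))
    box((-.01,-.023,0),(.035,-.017,.008),(255,255,0));box((.035,-.023,0),(.041,.023,.008),(255,0,255))
    box((-.077,-.061,0),(.085,-.049,.008),(0,255,255))
    crop(load("side"+tag+".pkl"),(350,105,410,160),10,"ovs"+name,0,L);crop(load("top"+tag+".pkl"),(425,135,485,205),9,"ovt"+name,0,L)
go(np.array([O[0],O[1],.1765]),"a")
E
python3 ov.py 13
```

View pics/ovsa.png

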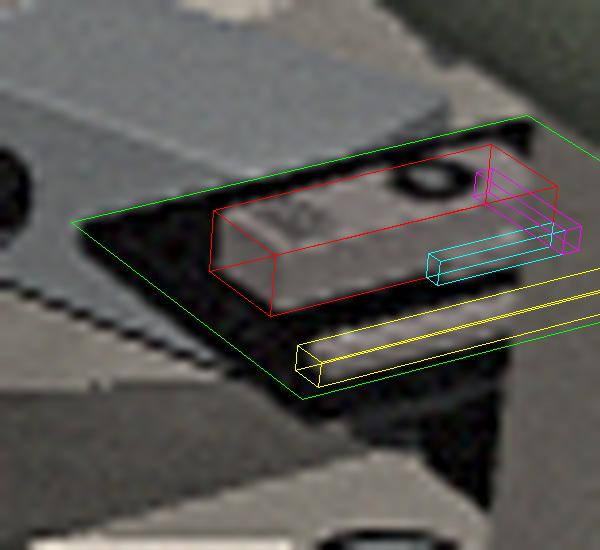

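View pics/ovta.png

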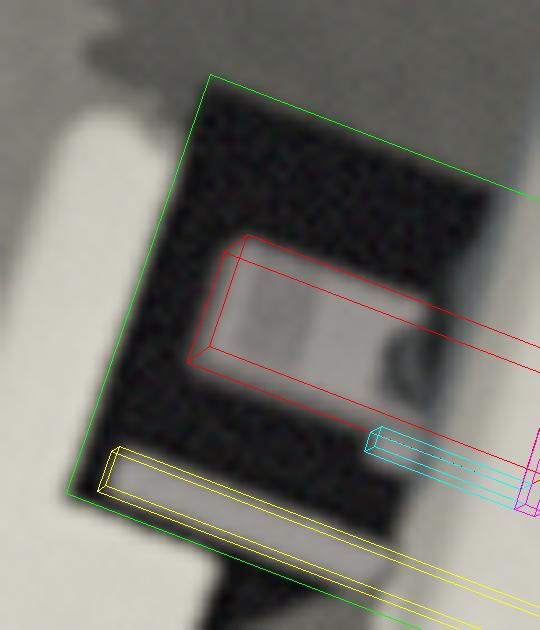

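```bash
python3 -m handwheel '[[0.2,0,-1,0,0,0],[0.2,0,-1,0,0,0],[0,0,0,0,0,0],[0,0,0,0,0,0]]' >/dev/null; python3 show.py 14 ; python3 ov.py 14
python3 - <<'E'
from h import *
a=load("top13.pkl")["pixels"][140:200,440:475].astype(int);b=load("top14.pkl")["pixels"][140:200,440:475].astype(int);print(abs(a-b).mean())
p=load("side14.pkl");cv2.imwrite("pics/side14f.png",p["pixels"])
E
```

```text
holder x,z [0.    0.001 1.   ] [ 0.346  0.938 -0.001] in stage frame mm [-257.8   -2.6   65.7]
6.525079365079365
```

View pics/side14f.png

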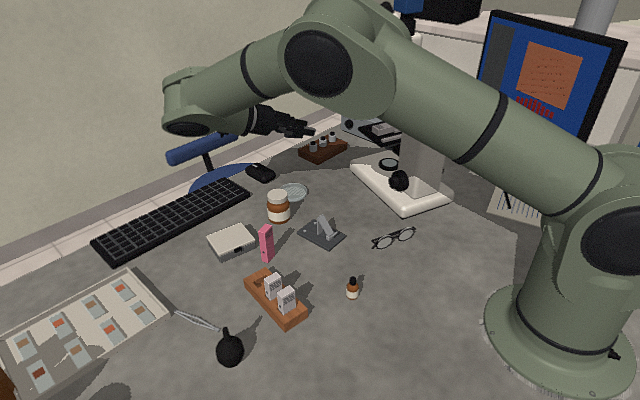

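```bash
python3 -c "
from workcell import bot
s=bot.observe();print(s['clock'],s['force']);print(bot.job_done())"
```

```text
33.525 [ 0.25902771  0.48102759 -0.43528484]
the job is handed in; nothing more can be done
None
```

The long holder is on the microscope stage in the guide corner, specimen up and specimen end first. It has been let go, and the job was handed in at 33.5 s. The hand-in gives no verdict.

**What I did**
- I drew the long holder out of the rack by its handle end and set it on the sloped rest. There I opened the fingers fully clear of it, with zero force, for most of a 0.75 s wait.
- I gripped it again on its two narrow edges with a 22° tool tilt and passed it in under the objectives from the open side.
- I lowered it until it touched the stage, pushed it gently against the end stop (peak about 29 N), then against the side fence (peak about 22 N). Then I let go and backed out.

**Last checks**
- After letting go, the force on the tool was about zero and the arm was clear of everything.
- In both camera views the holder lies flat against the fence, within about 1 pixel (roughly 2–3 mm) of its modelled snug place.
- The two short holders still stand in the rack, and the other items looked to be where they started.

**Disagreements**
- **Turn:** the holder is turned about 0.02 rad from the guide, by two edges in the top view (limit 0.06). A third edge read 0.05, but the fence and its shadow spoil that one.
- **Position along the stage:** contact with the end stop came about 2 mm earlier than my camera model predicted. The handle-end edge read 1–3 mm off its snug place, depending on the height assumed. The limit is 3 mm.
- **Stage height:** contact put the stage about 178 mm above the bench, against 174.5–176.5 mm from the cameras.

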